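Make up two eye-clinic trays

TASK

Make up two kits from the stock on the desk. Blue tray, for a dilated-eye examination: the red-capped bottle and the black-rimmed examination lens go in its two square pockets, one in each, either way round, and the yellow carton goes in its long pocket; orange tray, for a contact-lens fitting: the green-capped bottle goes in either square pocket and the flat twin lens case in the long pocket. Everything must end up standing or lying flat on the floor of its pocket, the way up it is now; leave the black-capped bottle, the tape roll and the pink eye cup where they are.

Things in the scene. Friction and masses are not known exactly. Their poses are not given: they have to be found in the camera images.
- blue_tray: BLUE tray fixed to the table, 179 (own x) x 169 mm (own y); origin at centre of underside, table level. Floor 3 mm thick, rim top 8 mm and dividers 6 mm above the table, all 3 mm thick and paler. Long pocket on the -x half: 90 x 163 mm, middle (-41.5, 0) mm; two square pockets on the +x half: 80 x 80 mm, middles (46.5, 41.5) and (46.5, -41.5). +x half points away from the robot (yaw within 0.3 rad).
- orange_tray: ORANGE tray fixed to the table, 179 (own x) x 169 mm (own y); origin at centre of underside, table level. Floor 3 mm thick, rim top 8 mm and dividers 6 mm above the table, all 3 mm thick and paler. Long pocket on the -x half: 90 x 163 mm, middle (-41.5, 0) mm; two square pockets on the +x half: 80 x 80 mm, middles (46.5, 41.5) and (46.5, -41.5). +x half points away from the robot (yaw within 0.3 rad).
- red_bottle_mid (a point): upright white plastic dropper bottle with a RED cap, loose, about 25 g. Round body 30 mm in diameter up to 40 mm, then a shoulder and a cap 26 mm wide; 66 mm tall. The point is at its centre, half-way up (33 mm above its foot); z up. Goes to the blue tray.
- green_bottle_mid (a point): upright white plastic dropper bottle with a GREEN cap, loose, about 25 g. Round body 30 mm in diameter up to 40 mm, then a shoulder and a cap 26 mm wide; 66 mm tall. The point is at its centre, half-way up (33 mm above its foot); z up. Goes to the orange tray.
- lens_mid (a point): hand-held examination lens, loose, about 70 g: a flat-lying drum 50 mm in diameter and 28 mm tall, black rim with a thin steel band, pale glass on top. The point is at its centre, 14 mm above its underside; z up. Goes to the blue tray.
- carton_mid (a point): small yellow carton with a white band, loose, about 40 g, 70 mm (its x) by 30 mm (its y) by 45 mm tall; rigid. The point is at its centre, 22.5 mm above its underside; z up. Grip it across the 30 mm. Goes to the blue tray.
- case_mid (a point): flat white twin contact-lens case, loose, about 30 g: base 66 mm (its x) by 34 mm (its y) by 16 mm high, on it two round screw caps 29 mm wide and 6 mm high, one blue and one white, side by side along x; 22 mm tall in all. The point is at its centre, 11 mm above its underside; z up. Grip the base across the 34 mm. Goes to the orange tray.
- black_bottle_mid (a point): upright white plastic dropper bottle with a BLACK cap, loose, about 25 g. Round body 30 mm in diameter up to 40 mm, then a shoulder and a cap 26 mm wide; 66 mm tall. The point is at its centre, half-way up (33 mm above its foot); z up. Belongs to neither kit: leave it where it stands.
- tape: bystander: roll of beige tape lying flat, loose, ring 50 mm in outer diameter, 32 mm hole, 18 mm tall; origin at the centre of its underside. Leave it.
- eye_cup: bystander: small pink open cup, loose, 44 mm across the rim, 34 mm tall; origin at the centre of its underside. Leave it.

How it is judged:
By the outcome, as a careful person would: the job done as asked, in the order asked, and still so for the second after the job is handed in, with the robot touching nothing.
It also fails if it takes over 136 s, if anything falls off the work surface, if the arm or the gripper's body presses on something with over 40 N, if the wrist force passes 120 N, or if a joint passes its speed limit or range.

ROBOT

A 6-joint arm with a two-finger parallel gripper is mounted at the origin on the work surface. World frame = base frame: x ahead of the robot, y to its left, z up, the work surface at z = 0. Lengths are in m, angles in rad, forces in N, time in s.
With the tool pointing down it reaches from about 0.3 to 0.875 m from the base axis. Payload 6.4 kg.
Tool frame: the origin (TCP) lies between the finger pads; the fingertips stand 11 mm ahead of it and the grasp point (between the pads) lies 8 mm behind it (ctrl.tcp_to_tips is the y of the fingertips in the tool frame, in m); y points along the fingers, x is the direction in which the jaws open and shut, and the axes are right-handed (so a half turn about y gives the same grasp; the last joint's range is limited). The gripper opens to 85 mm and grips with 20 to 120 N. Pads are 22 mm wide; open, the fingers measure 114 mm over their backs; the gripper's body (76 mm by 85 mm) begins 54 mm behind the grasp point. The pads swing forward as they close: fully open they stand 13 mm farther back than shut.
Start: joints at [-1.435, 0.181, 1.607, -0, 1.354, -0.206], TCP at [0.193, -0.542, 0.242] pointing down, gripper open.
Joint ranges: [-2.99, 2.99], [-0.89, 2.07], [0.3, 2.58], [-1.14, 4.28], [0, 2.63], [-3.12, 3.12]. Speed limits (rad/s): [2.57, 2.57, 3.01, 3.14, 3.14, 3.14].

INTERFACE

Orientations are given as a unit quaternion [w, x, y, z].
In Python, from bench import ctrl gives the robot as it stands.
- The arm moves only by the tool apply_moves, never from a script. Its argument "plan" is text: rows parted by semicolons, each of 7 numbers parted by spaces: the shift along the tool's x, y, z each as a share of 0.05 m, from -1 to 1, then the turn, a rotation vector about the tool's x, y, z each as a share of 0.12 rad, from -1 to 1, then the opening, from 0 (shut) to 1 (fully open). In form: dx dy dz wx wy wz claw; .... A call has exactly 5 rows; each row shifts and turns the commanded pose from where the row before left it, along the tool's axes as they then stand; what a row does not reach is not made up. A row lasts 1/10 s, in which the tool goes at most 50 mm and 8.59 degrees, less where a joint would pass 70% of its speed; a pose out of reach is approached as far as the arm can. A call with a number of a shift or a turn outside -1 to 1 is refused whole. A call with a gripper value outside its range is refused whole. The fingers move at their own pace and stop on an object; the grip force is fixed at half the most. Time passes only in rows, so rows that do not move let the fingers close, or fill a call up. It gives the time, the measured TCP pose, the force and the opening at its end, in the units of the state.
- ctrl.get_obs(): the state, without advancing time (a new reading comes with each control period).
- ctrl.camera(name): name is "side" or "top"; returns the picture (384x512x3 uint8, red, green, blue); there is no depth.
- ctrl.get_calibration(name): a dict with "intrinsics" (3x3 intrinsics, pixels), "R" (3x3) and "t" (3): a world point X has camera coordinates R X + t. Camera axes: x right, y down, z forward; pixel columns grow to the right and rows downward; lengths in m; the calibration is good to about 2 mm. A picture is of the moment at which its call begins. get_calibration takes no time and is no camera call.
- ctrl.hand_in(): hands the job in, once; it reports no verdict.
Trained networks look in the newest picture that a camera, given by its name, has taken for a name from the list of things; names that differ only in an ending like _2 or _b are one class to them, and where a whole thing is asked for, a point or a joint stands for the part that bears it (a point fixed in the world has none). Each returns a list of dicts, best first, with "score" (0 to 1); they miss things now and then, are a little off and sometimes report something else, mostly with a low value. They report only what shows in the picture. A call takes as long as a camera call.
- ctrl.recognise(camera, target): "point" ([x, y, z] in m, in world coordinates, good to about 4 mm: the middle of the surface that is visible of it).
The state is a dict: "time_s": time; "q": joint angles; "dq": joint speeds; "joint_efforts": joint torques, N m; "eef_pos": TCP position; "eef_rot": TCP orientation; "wrist_force": force on the tool from outside, world axes, zero at the start; "torque": the same for the moment, N m; "opening": opening from 0.0 (shut) to 1.0 (fully open).
Only numpy, scipy, OpenCV 4.12 (cv2) and the standard library are available. Lean on these libraries where they do the work, as an engineer would, in place of code of your own. Each camera call takes 0.05 s, during which the arm holds its last target.

## Working session

There is one attempt and no reset: what is moved stays moved. The work goes in short steps, Python scripts to look and compute and a tool call to move; the robot and the scene stay as the last step left them, time stands still between calls to the robot, and variables do not carry over. Pictures are saved under pics/ and viewed, and the job is handed in when it is done.

Besides the shell and the picture viewer there is one more tool, called after "Emit:" as name(argument=value, ...), one argument or row to a line, values as JSON. apply_moves: Moves the arm, as the interface text tells. Shift numbers are shares of 0.05 m and turn numbers shares of 0.12 rad, none past 1 either way. Its arguments: {"type":"object","properties":{"plan":{"type":"string"}},"required":["plan"]}

```bash
ls; mkdir -p pics
cat > h.py <<'E'
import numpy as np, cv2
from bench import ctrl
def save(cam,n):
    im=ctrl.camera(cam); cv2.imwrite(f'pics/{n}.png',cv2.resize(im[:,:,::-1],(800,600),interpolation=cv2.INTER_CUBIC)); return im
E
python3 - <<'E'
from h import *
for c in ['top','side']:
    save(c,c+'0'); k=ctrl.get_calibration(c); print(c,k)
o=ctrl.get_obs(); print(o)
print(ctrl.tcp_to_tips)
E
```

```text
pics
top {'intrinsics': array([[462.8019908 ,   0.        , 250.08761963],
       [  0.        , 462.8019908 , 185.94260413],
       [  0.        ,   0.        ,   1.        ]]), 'R': array([[ 0.00948854, -0.99991428,  0.00902253],
       [-0.99879823, -0.00991106, -0.04799867],
       [ 0.04808398, -0.00855625, -0.99880665]]), 't': array([-0.01143006,  0.53123007,  1.21575785])}
side {'intrinsics': array([[465.96042595,   0.        , 254.16768503],
       [  0.        , 465.96042595, 185.9655865 ],
       [  0.        ,   0.        ,   1.        ]]), 'R': array([[-0.96073036, -0.27651791, -0.02313043],
       [-0.14565519,  0.57349659, -0.80615521],
       [ 0.23618158, -0.77112872, -0.59125185]]), 't': array([0.51288394, 0.14861258, 0.86119162])}
{'time_s': 0.1, 'q': array([-1.43529454e+00,  1.81471373e-01,  1.60789322e+00, -7.58746376e-06,
        1.35383602e+00, -2.06285985e-01]), 'dq': array([ 0.00228929, -0.00111047, -0.00159796, -0.00065292,  0.00134705,
       -0.00114242]), 'joint_efforts': array([ 1.26729028e-04, -4.45882308e+01, -3.52239382e+01, -1.89995385e-04,
        4.07593354e-03,  3.38127597e-05]), 'eef_pos': array([ 0.19267904, -0.54124293,  0.24147879]), 'eef_rot': array([ 0.57816254, -0.57733418,  0.40807375, -0.4072949 ]), 'wrist_force': array([0.1121341 , 0.43563386, 0.39869004]), 'torque': array([-0.03390642,  0.02491537, -0.0298004 ]), 'opening': 0.9990485171261352}
0.011
```

View pics/top0.png

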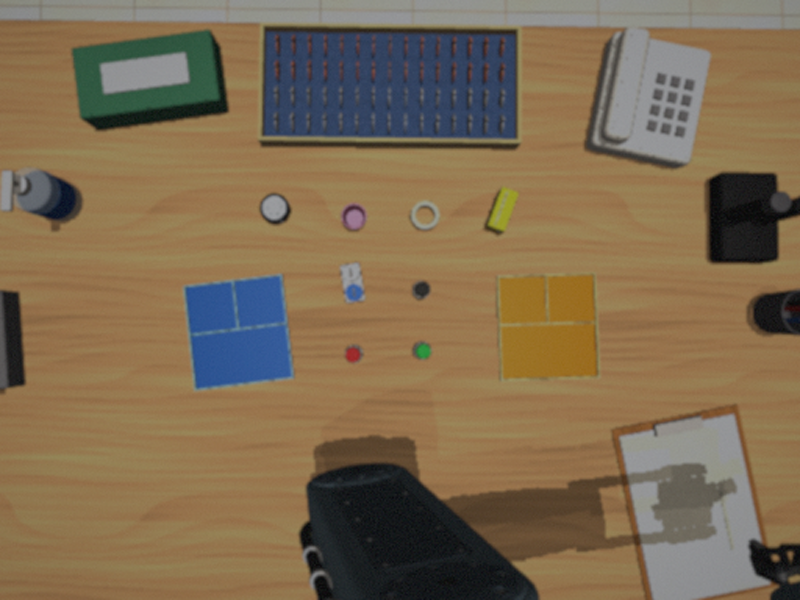

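View pics/side0.png

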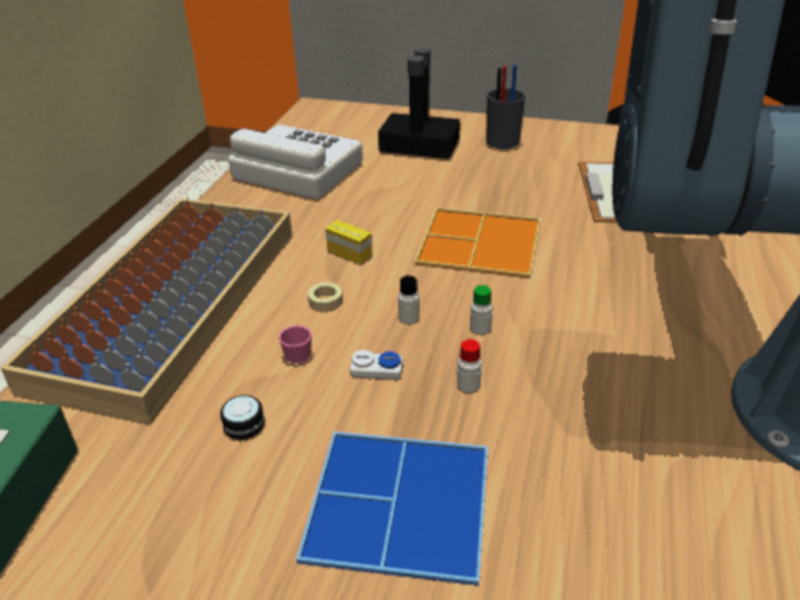

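Run:
```python
from h import *
for n in ['blue_tray','orange_tray','red_bottle_mid','green_bottle_mid','lens_mid','carton_mid','case_mid','black_bottle_mid','tape','eye_cup']:
  for c in ['top','side']:
    r=ctrl.recognise(c,n); print(n,c,[(np.round(d['point'],4).tolist(),round(d['score'],2)) for d in r[:3]])
print(ctrl.get_obs()['time_s'])
```

```text
blue_tray top [([0.455, 0.2554, 0.0018], 0.74), ([0.661, -0.0646, 0.0187], 0.72)]
blue_tray side [([0.457, 0.268, 0.0038], 0.58)]
orange_tray top [([0.4729, -0.2755, 0.0029], 0.79)]
orange_tray side [([0.474, -0.2666, 0.0033], 0.75), ([0.6619, -0.183, 0.0309], 0.63)]
red_bottle_mid top [([0.4309, 0.0522, 0.0573], 0.63)]
red_bottle_mid side [([0.4225, 0.0685, 0.0419], 0.85)]
green_bottle_mid top [([0.431, -0.0589, 0.0624], 0.63)]
green_bottle_mid side [([0.4277, -0.0513, 0.0444], 0.6)]
lens_mid top [([0.6684, 0.1899, 0.0318], 0.63)]
lens_mid side [([0.664, 0.203, 0.0283], 0.76)]
carton_mid top [([0.6674, -0.187, 0.0433], 0.7)]
carton_mid side [([0.6622, -0.1796, 0.0333], 0.86)]
case_mid top [([0.5478, 0.0575, 0.024], 0.65)]
case_mid side [([0.5412, 0.0741, 0.0143], 0.85)]
black_bottle_mid top [([0.4265, 0.0538, 0.062], 0.51)]
black_bottle_mid side [([0.5281, -0.046, 0.0393], 0.63), ([0.4286, -0.0481, 0.0429], 0.57)]
tape top [([0.6606, -0.0629, 0.0167], 0.5)]
tape side [([0.6543, -0.0522, 0.0176], 0.86)]
eye_cup top []
eye_cup side [([0.6545, 0.0581, 0.0238], 0.93), ([0.4277, -0.0486, 0.0391], 0.69), ([0.657, -0.0515, 0.016], 0.18)]
1.1
```

```bash
cat >> h.py <<'E'
K={c:ctrl.get_calibration(c) for c in('top','side')}
def ray(c,uv,z):
    k=K[c]; R=k['R'];t=k['t'];C=-R.T@t
    d=R.T@np.linalg.inv(k['intrinsics'])@np.array([uv[0],uv[1],1.]); s=(z-C[2])/d[2]; return C+s*d
def proj(c,X):
    k=K[c]; p=k['intrinsics']@(k['R']@np.asarray(X)+k['t']); return p[:2]/p[2]
def load(n): return cv2.imread(f'pics/{n}.npy.png')
E
python3 - <<'E'
from h import *
ims={}
for c in ['top','side']:
    im=np.mean([ctrl.camera(c).astype(float) for _ in range(2)],0).astype(np.uint8)
    cv2.imwrite(f'pics/raw_{c}.png',im[:,:,::-1]); ims[c]=im
    print(c,'C',-K[c]['R'].T@K[c]['t'])
    hsv=cv2.cvtColor(im,cv2.COLOR_RGB2HSV)
    H,S,V=[hsv[...,i].astype(int) for i in range(3)]
    for name,m in [('blue',(H>95)&(H<125)&(S>70)&(V>100)),('orange',(H>10)&(H<26)&(S>190)),('red',((H<6)|(H>174))&(S>170)&(V>100)),('green',(H>45)&(H<85)&(S>130)&(V>90)),('yellow',(H>24)&(H<34)&(S>150))]:
        n,l,st,ce=cv2.connectedComponentsWithStats(m.astype(np.uint8))
        for i in range(1,n):
            if st[i,4]>25 : print(c,name,st[i],np.round(ce[i],1))
cv2.imwrite('pics/z1.png',cv2.resize(ims['top'][100:260,110:400,::-1],None,fx=2.75,fy=2.75,interpolation=cv2.INTER_CUBIC))
cv2.imwrite('pics/z2.png',cv2.resize(ims['side'][120:380,130:360,::-1],None,fx=2.3,fy=2.3,interpolation=cv2.INTER_CUBIC))
E
```

```text
top C [0.47224163 0.00423829 1.23990849]
top blue [ 118  177   69   72 4084] [152.2 212.2]
top blue [221 182  11  10  86] [226.2 186.6]
top orange [352 177  28  28 748] [365.4 190.8]
top orange [321 178  28  28 626] [334.9 191.5]
top orange [ 322  208   59   33 1714] [352.5 224.3]
top red [222 223   8   8  47] [225.5 226.6]
top green [267 221   8   8  53] [270.5 224.6]
top yellow [312 120  20  28 266] [321.6 133.6]
side C [0.31099177 0.72068238 0.64084917]
side blue [ 68 216   7   8  26] [ 71.4 219.1]
side blue [ 87 219   8   9  27] [ 90.3 222.1]
side blue [ 41 221   8   9  28] [ 44.3 224.3]
side blue [ 61 224   7  10  34] [ 63.7 228. ]
side blue [242 225  14  11 112] [248.6 229.7]
side blue [ 79 227   8  10  33] [ 82.9 231.2]
side blue [ 33 229   8  11  46] [ 35.9 234.3]
side blue [ 52 233   9  11  55] [ 55.5 238.1]
side blue [ 71 236   9  12  61] [ 74.8 241.8]
side blue [ 190  277  122   97 9293] [254.9 324.9]
side orange [ 118    0   73   84 4966] [155.3  38.5]
side orange [390   0  18  71 564] [398.9  34.6]
side orange [489  61  12   6  45] [493.3  64.4]
side orange [275 135  33  17 424] [291.5 143.2]
side orange [ 302  138   42   36 1146] [323.1 155.8]
side orange [209 147  28   9  38] [222.  151.3]
side orange [268 151  35  19 482] [285.7 159.9]
side orange [210 155  27  14 157] [223.2 161.6]
side red [295 217  12  10  90] [300.5 221.3]
side green [304 183  10   6  54] [308.4 185.6]
side yellow [209 141  28  14 164] [222.4 147.4]
```

View pics/z1.png

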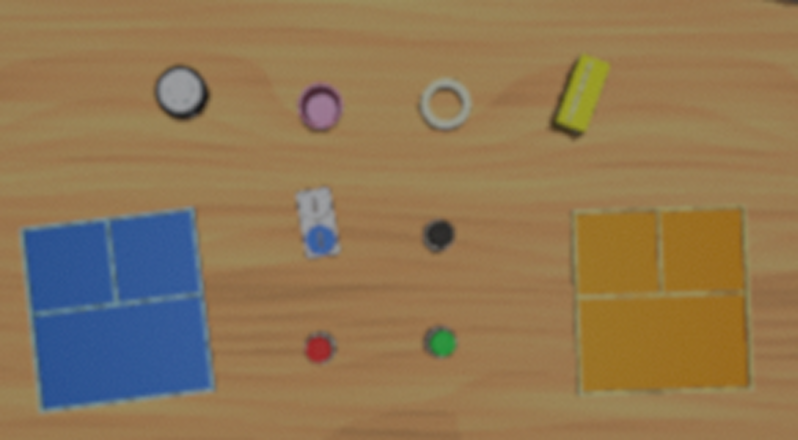

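View pics/z2.png

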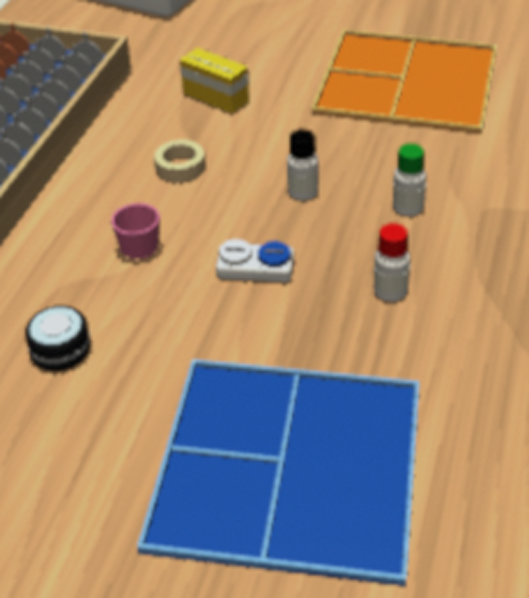

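Run:
```python
from h import *
T=lambda p:(np.array(p)+.5)/2.75-.5+[110,100]
S=lambda p:(np.array(p)+.5)/2.3-.5+[130,120]
def rep(n,pts):
    P=np.array(pts)[:,:2]; print(n,np.round(P,4).tolist(),'mean',np.round(P.mean(0),4),'sides',np.round(np.linalg.norm(P-np.roll(P,-1,0),axis=1),3), 'yaw', np.round([np.arctan2(*(P[0]-P[3])[::-1]),np.arctan2(*(P[1]-P[2])[::-1])],3))
rep('blueT',[ray('top',T(p),.008) for p in [(22,228),(193,208),(212,388),(41,410)]])
rep('orT',[ray('top',T(p),.008) for p in [(574,210),(744,206),(751,387),(580,394)]])
rep('blueS',[ray('side',S(p),.008) for p in [(140,549),(194,361),(417,381),(404,579)]])
rep('orS',[ray('side',S(p),.008) for p in [(315,111),(345,33),(495,46),(482,129)]])
for n,p,z in [('red',(319,348),.066),('green',(441,342),.066),('black',(439,234),.066),('lens',(180,90),.028),('tape',(445,104),.018),('cup',(320,106),.034)]: print('T',n,np.round(ray('top',T(p),z),4))
for n,p,z in [('red',(393,232),.066),('green',(411,152),.066),('black',(302,137),.066),('lens',(57,328),.028),('tape',(180,155),.018),('cup',(136,217),.034)]: print('S',n,np.round(ray('side',S(p),z),4))
rep('cartonT',[ray('top',T(p),.045) for p in [(583,54),(609,63),(583,130),(556,121)]])
rep('cartonS',[ray('side',S(p),.045) for p in [(181,65),(195,50),(248,66),(246,82)]])
print('case caps T',ray('top',T((316,205)),.022),ray('top',T((320,239)),.022))
rep('case baseT',[ray('top',T(p),.016) for p in [(297,192),(329,187),(340,250),(306,257)]])
print('case caps S',ray('side',S((235,250)),.022),ray('side',S((274,252)),.022))
# bottle feet side
for n,p in [('red',(391,297)),('green',(409,212)),('black',(303,196))]: print('S foot',n,np.round(ray('side',S(p),0),4))
```

```text
blueT [[0.537, 0.3458], [0.558, 0.1811], [0.3846, 0.1599], [0.3621, 0.3236]] mean [0.4604 0.2526] sides [0.166 0.175 0.165 0.176] yaw [0.127 0.121]
orT [[0.5598, -0.1886], [0.5654, -0.3541], [0.3902, -0.3602], [0.382, -0.1948]] mean [ 0.4743 -0.2744] sides [0.166 0.175 0.166 0.178] yaw [0.035 0.035]
blueS [[0.5347, 0.3486], [0.5574, 0.1816], [0.3836, 0.1568], [0.3612, 0.3241]] mean [0.4592 0.2528] sides [0.169 0.176 0.169 0.175] yaw [0.14  0.141]
orS [[0.5548, -0.183], [0.5624, -0.3495], [0.3889, -0.3615], [0.3809, -0.1928]] mean [ 0.4718 -0.2717] sides [0.167 0.174 0.169 0.174] yaw [0.056 0.069]
T red [0.4262 0.0549 0.066 ]
T green [ 0.4327 -0.0572  0.066 ]
T black [ 0.5322 -0.0547  0.066 ]
T lens [0.6697 0.1925 0.028 ]
T tape [ 0.6605 -0.0619  0.018 ]
T cup [0.6548 0.0581 0.034 ]
S red [0.425  0.0556 0.066 ]
S green [ 0.4314 -0.0574  0.066 ]
S black [ 0.5331 -0.0557  0.066 ]
S lens [0.6674 0.1935 0.028 ]
S tape [ 0.6599 -0.0617  0.018 ]
S cup [0.6561 0.0555 0.034 ]
cartonT [[0.7055, -0.191], [0.6972, -0.2157], [0.6331, -0.1911], [0.6413, -0.1655]] mean [ 0.6693 -0.1908] sides [0.026 0.069 0.027 0.069] yaw [-0.377 -0.366]
cartonS [[0.7009, -0.1797], [0.697, -0.2126], [0.631, -0.195], [0.6234, -0.1645]] mean [ 0.6631 -0.1879] sides [0.033 0.068 0.031 0.079] yaw [-0.195 -0.261]
case caps T [0.56112974 0.06132356 0.022     ] [0.52853616 0.05709929 0.022     ]
case baseT [[0.5739, 0.0801], [0.5791, 0.0493], [0.5184, 0.038], [0.5114, 0.0706]] mean [0.5457 0.0595] sides [0.031 0.062 0.033 0.063] yaw [0.15  0.184]
case caps S [0.5617109  0.06258875 0.022     ] [0.52808531 0.05655069 0.022     ]
S foot red [0.4229 0.063  0.    ]
S foot green [ 0.4294 -0.0527  0.    ]
S foot black [ 0.5319 -0.0512  0.    ]
```

```bash
cat > p.py <<'E'
import sys,numpy as np
from bench import ctrl
from scipy.spatial.transform import Rotation as Ro
# usage: p.py claw "x y z yaw n" ...  waypoints, n rows each
def tgt(yaw):
    s,c=np.sin(yaw),np.cos(yaw); return Ro.from_matrix(np.array([[s,0,c],[-c,0,s],[0,-1,0]]))
def go(wps,claw):
    o=ctrl.get_obs(); p=np.array(o['eef_pos']); q=o['eef_rot']; R=Ro.from_quat([q[1],q[2],q[3],q[0]])
    rows=[]
    for x,y,z,yaw,n in wps:
        n=int(n); T=np.array([x,y,z]); G=tgt(yaw)
        for i in range(n):
            d=R.as_matrix().T@(T-p)/(n-i)/.05
            w=(R.inv()*G).as_rotvec()/(n-i)/.12
            f=1
            d=np.clip(np.round(d,2),-1,1); w=np.clip(np.round(w,2),-1,1)
            p=p+R.as_matrix()@d*.05; R=R*Ro.from_rotvec(w*.12)
            rows.append(' '.join(f'{v:g}' for v in np.r_[d,w]+0.)+f' {claw}')
        print('#end',np.round(p-T,4))
    while len(rows)%5: rows.append(f'0 0 0 0 0 0 {claw}')
    for i in range(0,len(rows),5): print('; '.join(rows[i:i+5]))
if __name__=='__main__':
    o=ctrl.get_obs(); q=o['eef_rot']; M=Ro.from_quat([q[1],q[2],q[3],q[0]]).as_matrix()
    print('now t',round(o['time_s'],2),np.round(o['eef_pos'],4),'yaw',round(np.arctan2(M[0,0],-M[1,0]),3),'tilt',np.round(M[2],3),'open',round(o['opening'],3),'F',np.round(o['wrist_force'],1))
    go([list(map(float,a.split())) for a in sys.argv[2:]],sys.argv[1])
E
python3 p.py 1 "0.4256 0.0553 0.12 0 20"
```

```text
now t 1.3 [ 0.1928 -0.5418  0.2423] yaw 0.342 tilt [ 0. -1.  0.] open 0.999 F [ 0.6 -0.5 -0. ]
#end [ 0.0002  0.0002 -0.0002]
-0.48 0.12 0.42 0 0.14 0 1; -0.49 0.12 0.41 0 0.14 0 1; -0.5 0.12 0.4 0 0.14 0 1; -0.51 0.12 0.39 0 0.14 0 1; -0.51 0.12 0.39 0 0.14 0 1
-0.52 0.12 0.38 0 0.14 0 1; -0.52 0.12 0.37 0 0.14 0 1; -0.53 0.12 0.36 0 0.14 0 1; -0.54 0.12 0.35 0 0.14 0 1; -0.54 0.12 0.34 0 0.14 0 1
-0.55 0.12 0.33 0 0.14 0 1; -0.55 0.13 0.32 0 0.15 0 1; -0.56 0.12 0.31 0 0.14 0 1; -0.56 0.13 0.31 0 0.15 0 1; -0.57 0.12 0.29 0 0.14 0 1
-0.58 0.13 0.29 0 0.15 0 1; -0.58 0.12 0.27 0 0.14 0 1; -0.58 0.13 0.27 0 0.15 0 1; -0.59 0.12 0.25 0 0.14 0 1; -0.6 0.13 0.25 0 0.15 0 1
```

Emit:
apply_moves(
  plan="-0.48 0.12 0.42 0 0.14 0 1; -0.49 0.12 0.41 0 0.14 0 1; -0.5 0.12 0.4 0 0.14 0 1; -0.51 0.12 0.39 0 0.14 0 1; -0.51 0.12 0.39 0 0.14 0 1",
)

```text
time_s: 1.8
eef_pos: [0.2511, -0.3914, 0.2121]
eef_rot: [-0.56, 0.56, -0.432, 0.432]
wrist_force: [-0.3, 0.4, -0.0]
opening: 1.004
```

Emit:
apply_moves(
  plan="-0.52 0.12 0.38 0 0.14 0 1; -0.52 0.12 0.37 0 0.14 0 1; -0.53 0.12 0.36 0 0.14 0 1; -0.54 0.12 0.35 0 0.14 0 1; -0.54 0.12 0.34 0 0.14 0 1",
)

```text
time_s: 2.3
eef_pos: [0.3094, -0.2422, 0.1823]
eef_rot: [-0.541, 0.541, -0.455, 0.455]
wrist_force: [-0.2, 0.6, -0.1]
opening: 1.001
```

Emit:
apply_moves(
  plan="-0.55 0.12 0.33 0 0.14 0 1; -0.55 0.13 0.32 0 0.15 0 1; -0.56 0.12 0.31 0 0.14 0 1; -0.56 0.13 0.31 0 0.15 0 1; -0.57 0.12 0.29 0 0.14 0 1",
)

```text
time_s: 2.8
eef_pos: [0.3675, -0.0932, 0.1514]
eef_rot: [0.521, -0.521, 0.478, -0.478]
wrist_force: [-0.4, 0.6, -0.7]
opening: 0.998
```

Emit:
apply_moves(
  plan="-0.58 0.13 0.29 0 0.15 0 1; -0.58 0.12 0.27 0 0.14 0 1; -0.58 0.13 0.27 0 0.15 0 1; -0.59 0.12 0.25 0 0.14 0 1; -0.6 0.13 0.25 0 0.15 0 1",
)

```text
time_s: 3.3
eef_pos: [0.4263, 0.0568, 0.1198]
eef_rot: [-0.5, 0.5, -0.5, 0.5]
wrist_force: [1.2, -1.1, -0.2]
opening: 0.998
```

```bash
python3 p.py 1 "0.4256 0.0553 0.11 0 5" "0.4256 0.0553 0.022 0 10"; python3 -c "
from h import *
save('side','s1')"
```

```text
now t 3.3 [0.4263 0.0568 0.1198] yaw -0.001 tilt [ 0.    -1.     0.001] open 0.998 F [ 1.2 -1.1 -0.2]
#end [ 0.0002  0.     -0.0002]
#end [ 0.0002  0.     -0.0002]
0.01 0.04 0 0 0 0 1; 0.01 0.04 0 0 0 0 1; 0 0.04 0 0 0 0 1; 0.01 0.04 -0.01 0 0 0 1; 0 0.04 0 -0.01 -0.01 0 1
0 0.18 0 0 0 0 1; 0 0.18 0 0 0 0 1; 0 0.17 0 0 0 0 1; 0 0.18 0 0 0 0 1; 0 0.17 0 0 0 0 1
0 0.18 0 0 0 0 1; 0 0.17 0 0 0 0 1; 0 0.18 0 0 0 0 1; 0 0.17 0 0 0 0 1; 0 0.18 0 0 0 0 1
```

View pics/s1.png

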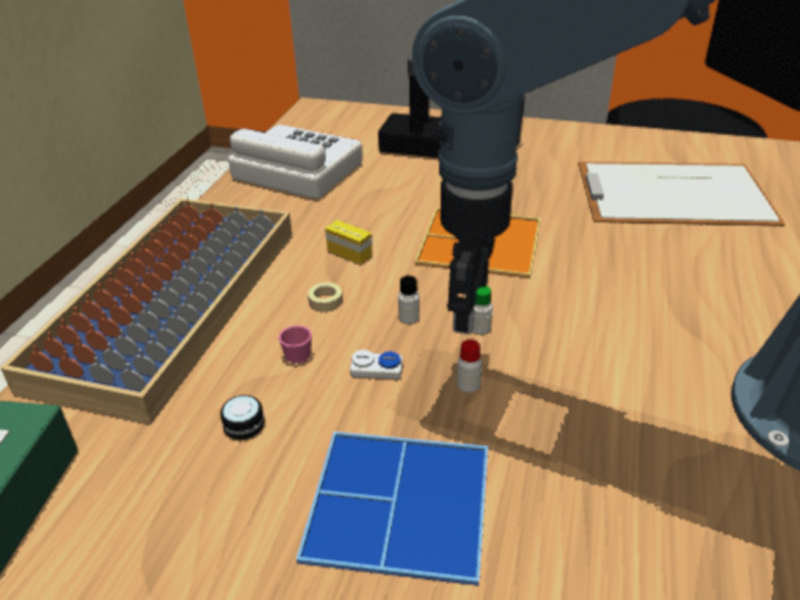

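The side view shows the gripper above the red bottle (about 470,340) with the scene undisturbed. I'll go down to it.

Emit:
apply_moves(
  plan="0.03 0.2 -0.01 0 0 0 1; 0 0.25 0 0 0 0 1; 0 0.25 0 0 0 0 1; 0 0.25 0 0 0 0 1; 0 0.25 0 0 0 0 1",
)

```text
time_s: 3.85
eef_pos: [0.4248, 0.0529, 0.059]
eef_rot: [-0.5, 0.5, -0.5, 0.5]
wrist_force: [-0.1, -0.4, 0.8]
opening: 1.001
```

```bash
python3 p.py 1 "0.4256 0.0553 0.022 0 5"
```

```text
now t 3.85 [0.4248 0.0529 0.059 ] yaw -0.001 tilt [ 0. -1. -0.] open 1.001 F [-0.1 -0.4  0.8]
#end [ 0.0002  0.0001 -0.    ]
-0.01 0.15 0 0 0 0 1; -0.01 0.15 0 0 0 0 1; -0.01 0.15 0.01 0 0 0 1; -0.01 0.14 0 0 0 0 1; -0.01 0.15 0.01 0 -0.01 0 1
```

Emit:
apply_moves(
  plan="-0.05 0.15 0.02 0 0 0 1; 0 0.2 0 0 0 0 1; 0 0.2 0 0 0 0 1; 0 0.19 0 0 0 0 1; 0 0 0 0 0 0 1",
)

```text
time_s: 4.35
eef_pos: [0.4252, 0.0566, 0.0215]
eef_rot: [0.499, -0.5, 0.501, -0.499]
wrist_force: [-0.2, 1.1, -0.6]
opening: 1.0
```

Emit:
apply_moves(
  plan="0 0 0 0 0 0 0; 0 0 0 0 0 0 0; 0 0 0 0 0 0 0; 0 0 0 0 0 0 0; 0 0 0 0 0 0 0",
)

```text
time_s: 4.85
eef_pos: [0.4268, 0.0565, 0.0234]
eef_rot: [-0.5, 0.5, -0.5, 0.5]
wrist_force: [0.0, 0.1, 4.7]
opening: 0.331
```

Emit:
apply_moves(
  plan="0 0 0 0 0 0 0; 0 0 0 0 0 0 0; 0 0 0 0 0 0 0; 0 0 0 0 0 0 0; 0 0 0 0 0 0 0",
)

```text
time_s: 5.35
eef_pos: [0.4268, 0.0565, 0.0234]
eef_rot: [-0.5, 0.5, -0.5, 0.5]
wrist_force: [-1.6, 1.0, 6.7]
opening: 0.328
```

```bash
python3 p.py 0 "0.4268 0.0565 0.10 0 4" "0.5005 0.2999 0.10 0.13 9" "0.5005 0.2999 0.10 0.13 2"
```

```text
now t 5.35 [0.4268 0.0565 0.0234] yaw -0.0 tilt [ 0.    -1.     0.001] open 0.328 F [-1.6  1.   6.7]
#end [-0.0001 -0.     -0.0001]
#end [-0.0001 -0.0001 -0.0001]
#end [-0.0001 -0.0001 -0.0001]
0 -0.38 0 0 0 0 0; 0 -0.38 0 0 0 0 0; 0 -0.39 0 0 0 0 0; 0 -0.38 0 -0.01 0 0 0; -0.54 0 0.16 0 -0.12 0 0
-0.54 0 0.17 0 -0.12 0 0; -0.54 0 0.18 0 -0.12 0 0; -0.53 0 0.19 0 -0.12 0 0; -0.53 0 0.2 0 -0.12 0 0; -0.53 0 0.2 0 -0.12 0 0
-0.52 0 0.21 0 -0.12 0 0; -0.52 0 0.22 0 -0.12 0 0; -0.52 0 0.22 0 -0.12 0 0; 0 0 0 0 0 0 0; 0 0 0 0 0 0 0
```

Emit:
apply_moves(
  plan="0 -0.38 0 0 0 0 0; 0 -0.38 0 0 0 0 0; 0 -0.39 0 0 0 0 0; 0 -0.38 0 -0.01 0 0 0; -0.54 0 0.16 0 -0.12 0 0",
)

```text
time_s: 5.85
eef_pos: [0.4361, 0.0821, 0.1018]
eef_rot: [0.503, -0.502, 0.496, -0.498]
wrist_force: [0.7, -0.2, -0.5]
opening: 0.334
```

Emit:
apply_moves(
  plan="-0.54 0 0.17 0 -0.12 0 0; -0.54 0 0.18 0 -0.12 0 0; -0.53 0 0.19 0 -0.12 0 0; -0.53 0 0.2 0 -0.12 0 0; -0.53 0 0.2 0 -0.12 0 0",
)

```text
time_s: 6.35
eef_pos: [0.4756, 0.2201, 0.0992]
eef_rot: [-0.521, 0.522, -0.478, 0.478]
wrist_force: [-0.5, 0.0, 0.7]
opening: 0.331
```

Emit:
apply_moves(
  plan="-0.52 0 0.21 0 -0.12 0 0; -0.52 0 0.22 0 -0.12 0 0; -0.52 0 0.22 0 -0.12 0 0; 0 0 0 0 0 0 0; 0 0 0 0 0 0 0",
)

```text
time_s: 6.85
eef_pos: [0.4995, 0.2999, 0.0988]
eef_rot: [-0.531, 0.532, -0.467, 0.466]
wrist_force: [-0.4, 0.4, -0.7]
opening: 0.333
```

```bash
python3 p.py 0 "0.5005 0.2999 0.0275 0.13 8" ; python3 -c "
from h import *
save('side','s2')"
```

```text
now t 6.85 [0.4995 0.2999 0.0988] yaw 0.131 tilt [ 0.    -1.    -0.002] open 0.333 F [-0.4  0.4 -0.7]
#end [-0.0001  0.0001 -0.0002]
0 0.18 0 0 0 0 0; 0 0.18 0 0 0 0 0; 0 0.18 0 0 0 0 0; 0 0.18 0 0 0 0 0; 0 0.18 0.01 0 0 0 0
0 0.18 0 0.01 0 0 0; 0 0.17 0.01 0 0 0 0; 0 0.18 0 0.01 0 0 0; 0 0 0 0 0 0 0; 0 0 0 0 0 0 0
```

View pics/s2.png

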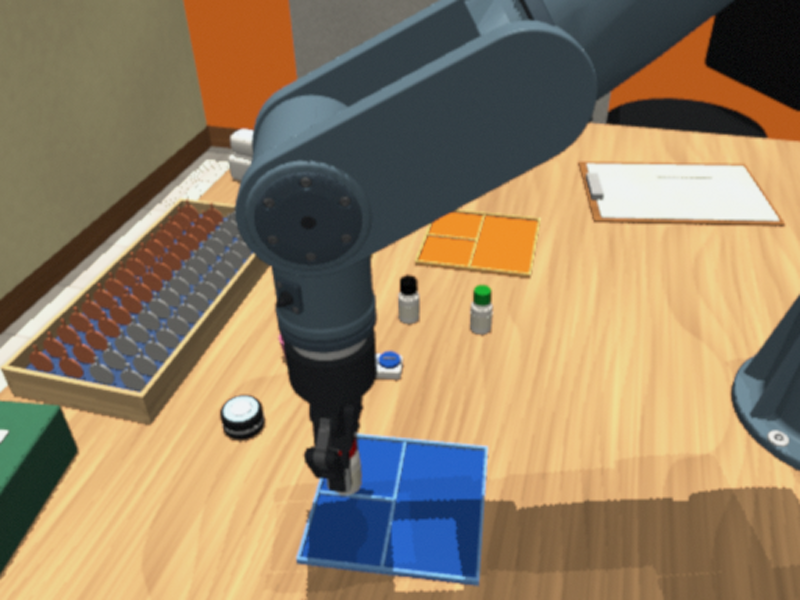

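The red bottle is held upright above the near-left square pocket (345,490). I'll lower it.

Emit:
apply_moves(
  plan="0 0.2 0 0 0 0 0; 0 0.3 0 0 0 0 0; 0 0.3 0.01 0 0 0 0; 0 0.3 0 0.01 0 0 0; 0 0.2 0 0 0 0 0",
)

```text
time_s: 7.4
eef_pos: [0.4992, 0.2992, 0.0317]
eef_rot: [-0.53, 0.532, -0.467, 0.466]
wrist_force: [0.2, 0.1, 0.2]
opening: 0.331
```

Emit:
apply_moves(
  plan="0 0.08 0 0 0 0 0; 0 0.04 0 0 0 0 0; 0 0 0 0 0 0 0; 0 0 0 0 0 0 0; 0 0 0 0 0 0 0",
)

```text
time_s: 7.9
eef_pos: [0.5009, 0.3001, 0.0289]
eef_rot: [0.532, -0.531, 0.466, -0.467]
wrist_force: [0.1, 0.5, 0.5]
opening: 0.327
```

Emit:
apply_moves(
  plan="0 0.03 0 0 0 0 0; 0 0.02 0 0 0 0 0; 0 0 0 0 0 0 0; 0 0 0 0 0 0 0; 0 0 0 0 0 0 0",
)

```text
time_s: 8.4
eef_pos: [0.5007, 0.3, 0.0264]
eef_rot: [0.532, -0.531, 0.467, -0.467]
wrist_force: [-2.1, -1.2, 4.8]
opening: 0.33
```

Contact (about 5 N). I'll release it.

Emit:
apply_moves(
  plan="0 0 0 0 0 0 0.7; 0 0 0 0 0 0 0.7; 0 0 0 0 0 0 0.7; 0 0 0 0 0 0 0.7; 0 0 0 0 0 0 0.7",
)

```text
time_s: 8.9
eef_pos: [0.5003, 0.2998, 0.0256]
eef_rot: [-0.531, 0.531, -0.467, 0.467]
wrist_force: [0.9, -0.1, 0.5]
opening: 0.7
```

Emit:
apply_moves(
  plan="0 -0.1 0 0 0 0 0.7; 0 -0.25 0 0 0 0 0.7; 0 -0.5 0 0 0 0 1; 0 -0.5 0 0 0 0 1; 0 -0.4 0 0 0 0 1",
)

```text
time_s: 9.4
eef_pos: [0.5011, 0.3001, 0.1159]
eef_rot: [0.532, -0.531, 0.466, -0.467]
wrist_force: [-0.2, 0.5, -0.8]
opening: 1.001
```

```bash
python3 p.py 1 "0.6685 0.193 0.10 0.13 8" "0.6685 0.193 0.10 0.13 2"
```

```text
now t 9.4 [0.5011 0.3001 0.1159] yaw 0.129 tilt [-0.001 -1.     0.002] open 1.001 F [-0.2  0.5 -0.8]
#end [-0.0001 -0.0002  0.0001]
#end [-0.0001 -0.0002  0.0001]
0.32 0.04 0.38 0 0 0 1; 0.32 0.04 0.38 0 0 0 1; 0.32 0.04 0.38 0 0 0 1; 0.32 0.04 0.38 0 0 0 1; 0.32 0.04 0.38 0 0 0 1
0.32 0.04 0.38 -0.01 0 0 1; 0.32 0.04 0.38 0 0 0 1; 0.32 0.04 0.38 -0.01 0 -0.01 1; 0 0 0 0 0 0 1; 0 0 0 0 0 0 1
```

Emit:
apply_moves(
  plan="0.32 0.04 0.38 0 0 0 1; 0.32 0.04 0.38 0 0 0 1; 0.32 0.04 0.38 0 0 0 1; 0.32 0.04 0.38 0 0 0 1; 0.32 0.04 0.38 0 0 0 1",
)

```text
time_s: 9.9
eef_pos: [0.6061, 0.2323, 0.1046]
eef_rot: [0.532, -0.531, 0.466, -0.467]
wrist_force: [0.5, 0.7, -0.3]
opening: 1.002
```

Emit:
apply_moves(
  plan="0.32 0.04 0.38 -0.01 0 0 1; 0.32 0.04 0.38 0 0 0 1; 0.32 0.04 0.38 0 0 -0.01 1; 0 0.1 0 0 0 0 1; 0 0.1 0 0 0 0 1",
)

```text
time_s: 10.4
eef_pos: [0.6678, 0.1923, 0.0876]
eef_rot: [-0.531, 0.531, -0.467, 0.467]
wrist_force: [0.2, 1.0, -0.5]
opening: 1.001
```

```bash
python3 p.py 1 "0.6685 0.193 0.018 0.13 5"; python3 -c "
from h import *
save('side','s3')"
```

```text
now t 10.4 [0.6678 0.1923 0.0876] yaw 0.128 tilt [ 0.001 -1.    -0.001] open 1.001 F [ 0.2  1.  -0.5]
#end [ 0.0002 -0.0001  0.0001]
0 0.28 0 0 0 0 1; 0 0.28 0 0 0 0 1; 0 0.28 0.01 0 0 0 1; -0.01 0.28 0 0 -0.01 0 1; 0 0.27 0.01 0.01 0 0.01 1
```

View pics/s3.png

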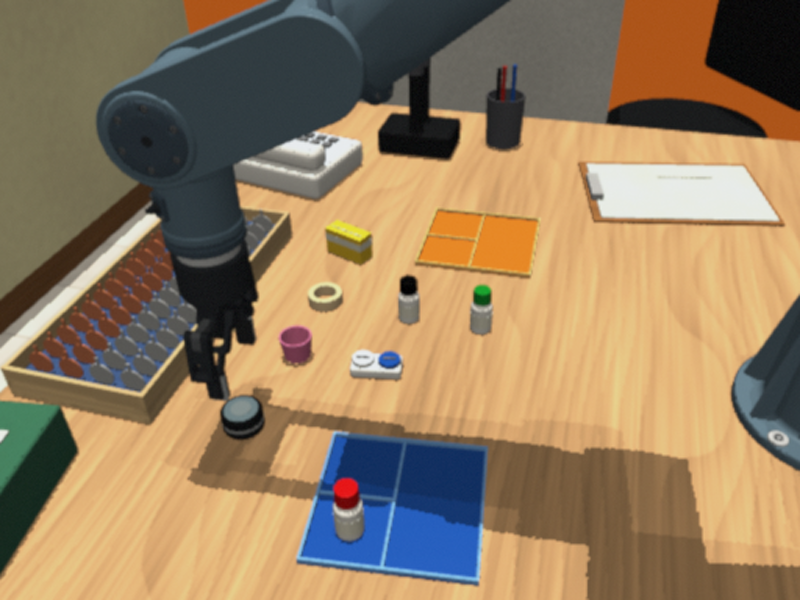

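The red bottle stands in its pocket (348,510), and the gripper is straddling the lens (242,415).

Emit:
apply_moves(
  plan="0 0.3 0 0 0 0 1; 0 0.3 0.01 0 0 0 1; 0 0.3 0.01 0 0 0 1; 0 0.3 0 0 0 0 1; 0 0.2 0 0 0 0 1",
)

```text
time_s: 10.95
eef_pos: [0.6672, 0.1926, 0.0145]
eef_rot: [-0.53, 0.533, -0.467, 0.466]
wrist_force: [-0.7, -0.5, 0.9]
opening: 0.995
```

Emit:
apply_moves(
  plan="0 0 0 0 0 0 0; 0 0 0 0 0 0 0; 0 0 0 0 0 0 0; 0 0 0 0 0 0 0; 0 0 0 0 0 0 0",
)

```text
time_s: 11.45
eef_pos: [0.6695, 0.1926, 0.0183]
eef_rot: [-0.531, 0.531, -0.466, 0.467]
wrist_force: [-0.3, -0.3, 3.1]
opening: 0.558
```

Emit:
apply_moves(
  plan="0 0 0 0 0 0 0; 0 0 0 0 0 0 0; 0 0 0 0 0 0 0; 0 0 0 0 0 0 0; 0 0 0 0 0 0 0",
)

```text
time_s: 11.95
eef_pos: [0.6695, 0.1926, 0.0183]
eef_rot: [-0.531, 0.531, -0.466, 0.467]
wrist_force: [-0.7, 0.6, 5.7]
opening: 0.562
```

```bash
python3 p.py 0 "0.6685 0.193 0.075 0.13 3" "0.5113 0.2175 0.075 0.13 7"
```

```text
now t 11.95 [0.6695 0.1926 0.0183] yaw 0.129 tilt [ 0.001 -1.     0.001] open 0.562 F [-0.7  0.6  5.7]
#end [-0.0002  0.0001 -0.0002]
#end [ 0.0001 -0.0002 -0.0001]
0 -0.38 -0.01 0 0 0 0; 0 -0.38 0 0 0 0 0; -0.01 -0.37 -0.01 -0.01 -0.01 0.01 0; -0.13 0 -0.44 0 0 0 0; -0.13 0 -0.44 0 0 0 0
-0.13 0 -0.43 0 0 0 0; -0.13 0 -0.44 0 0 0 0; -0.12 0 -0.43 0 0 0 0; -0.13 0 -0.44 0 0 0 0; -0.12 0 -0.43 0 0 0 0
```

Emit:
apply_moves(
  plan="0 -0.38 -0.01 0 0 0 0; 0 -0.38 0 0 0 0 0; -0.01 -0.37 -0.01 -0.01 -0.01 0.01 0; -0.13 0 -0.44 0 0 0 0; -0.13 0 -0.44 0 0 0 0",
)

```text
time_s: 12.45
eef_pos: [0.6234, 0.2002, 0.0768]
eef_rot: [0.532, -0.531, 0.466, -0.467]
wrist_force: [0.2, 0.2, -2.1]
opening: 0.554
```

Emit:
apply_moves(
  plan="-0.13 0 -0.43 0 0 0 0; -0.13 0 -0.44 0 0 0 0; -0.12 0 -0.43 0 0 0 0; -0.13 0 -0.44 0 0 0 0; -0.12 0 -0.43 0 0 0 0",
)

```text
time_s: 12.95
eef_pos: [0.5103, 0.2176, 0.0758]
eef_rot: [0.532, -0.532, 0.466, -0.466]
wrist_force: [-0.1, 0.7, 0.0]
opening: 0.558
```

```bash
python3 p.py 0 "0.5113 0.2175 0.026 0.13 5"; python3 -c "
from h import *
save('side','s4')"
```

```text
now t 12.95 [0.5103 0.2176 0.0758] yaw 0.131 tilt [-0. -1. -0.] open 0.558 F [-0.1  0.7  0. ]
#end [-0.      0.0002 -0.0002]
0 0.2 0 0 0 0 0; 0 0.2 0 0 0 0 0; 0 0.2 0.01 0 0 0 0; 0 0.2 0 0 0 0 0; 0 0.2 0.01 0 0.01 0 0
```

View pics/s4.png

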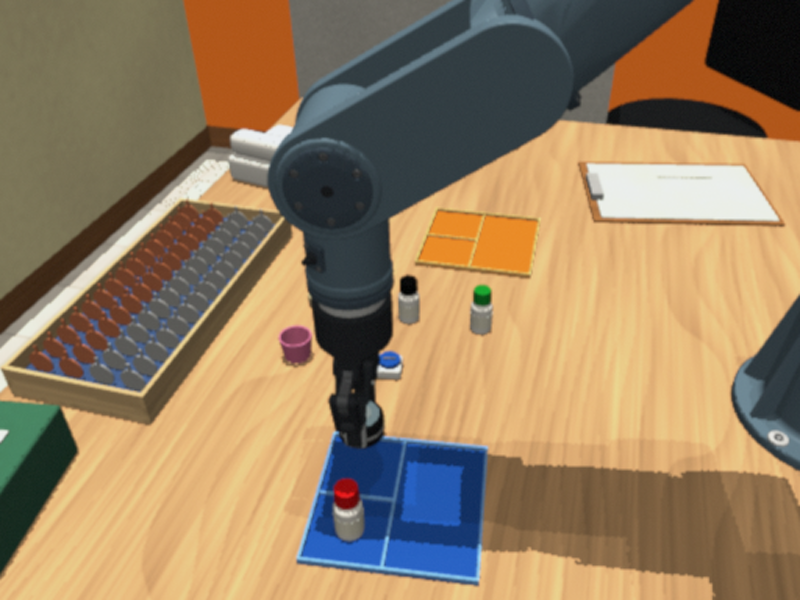

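The lens is gripped level over the far square pocket (360,430). I'll lower it.

Emit:
apply_moves(
  plan="0 0.2 0 0 0 0 0; 0 0.25 0 0 0 0 0; 0 0.25 0.01 0 0 0 0; 0 0.2 0 0 0 0 0; 0 0.1 0.01 0 0 0 0",
)

```text
time_s: 13.5
eef_pos: [0.5107, 0.2169, 0.0219]
eef_rot: [-0.53, 0.533, -0.468, 0.465]
wrist_force: [0.6, -0.1, -0.3]
opening: 0.559
```

Emit:
apply_moves(
  plan="0 0.06 0 0 0 0 0; 0 0 0 0 0 0 0; 0 0 0 0 0 0 0; 0 0 0 0 0 0 0; 0 0 0 0 0 0 0",
)

```text
time_s: 14.0
eef_pos: [0.5118, 0.2173, 0.0213]
eef_rot: [-0.531, 0.532, -0.467, 0.466]
wrist_force: [-2.2, -0.8, 4.2]
opening: 0.558
```

Emit:
apply_moves(
  plan="0 0 0 0 0 0 0.75; 0 0 0 0 0 0 0.75; 0 0 0 0 0 0 0.75; 0 0 0 0 0 0 0.75; 0 0 0 0 0 0 0.75",
)

```text
time_s: 14.5
eef_pos: [0.5114, 0.2174, 0.0209]
eef_rot: [-0.531, 0.532, -0.467, 0.466]
wrist_force: [0.6, 0.1, 0.2]
opening: 0.754
```

Emit:
apply_moves(
  plan="0 -0.1 0 0 0 0 0.75; 0 -0.3 0 0 0 0 0.75; 0 -0.6 0 0 0 0 1; 0 -0.7 0 0 0 0 1; 0 -0.4 0 0 0 0 1",
)

```text
time_s: 15.0
eef_pos: [0.5133, 0.2178, 0.1302]
eef_rot: [0.532, -0.531, 0.466, -0.467]
wrist_force: [0.7, -0.5, 0.0]
opening: 1.0
```

```bash
python3 p.py 1 "0.668 -0.190 0.115 -0.37 14" "0.668 -0.190 0.1 -0.37 1"
```

```text
now t 15.0 [0.5133 0.2178 0.1302] yaw 0.131 tilt [-0.    -1.     0.002] open 1.0 F [ 0.7 -0.5  0. ]
#end [-0.0003 -0.0001  0.0002]
#end [-0.0003 -0.0001  0.0002]
0.61 0.02 0.14 0 0.3 0 1; 0.6 0.02 0.17 0 0.3 0 1; 0.59 0.02 0.19 0 0.3 0 1; 0.59 0.02 0.21 0 0.3 0 1; 0.58 0.02 0.23 0 0.3 0 1
0.57 0.02 0.25 0 0.3 0 1; 0.56 0.02 0.27 0 0.3 0 1; 0.55 0.02 0.29 0 0.3 0 1; 0.54 0.02 0.31 0 0.3 0 1; 0.53 0.02 0.33 0 0.29 0 1
0.52 0.03 0.34 0 0.3 0 1; 0.51 0.02 0.36 -0.01 0.29 0 1; 0.49 0.03 0.38 0 0.3 -0.01 1; 0.48 0.02 0.4 -0.01 0.29 0 1; 0 0.3 0 0 0 0 1
```

Emit:
apply_moves(
  plan="0.61 0.02 0.14 0 0.3 0 1; 0.6 0.02 0.17 0 0.3 0 1; 0.59 0.02 0.19 0 0.3 0 1; 0.59 0.02 0.21 0 0.3 0 1; 0.58 0.02 0.23 0 0.3 0 1",
)

```text
time_s: 15.5
eef_pos: [0.5681, 0.0705, 0.1225]
eef_rot: [0.487, -0.487, 0.513, -0.512]
wrist_force: [0.0, 0.9, 0.2]
opening: 1.003
```

Run:
```python
from h import *
for c in('top','side'):
    im=cv2.imread(f'pics/raw_{c}.png'); 
    box=(305,115,345,155) if c=='top' else (200,135,245,172)
    z=im[box[1]:box[3],box[0]:box[2]]
    cv2.imwrite(f'pics/c_{c}.png',cv2.resize(z,None,fx=12,fy=12,interpolation=cv2.INTER_CUBIC))
    hsv=cv2.cvtColor(im,cv2.COLOR_BGR2HSV).astype(int); 
    H,S,V=hsv[...,0],hsv[...,1],hsv[...,2]
    m=((H>23)&(H<35)&(S>120)&(V>130)).astype(np.uint8); mm=np.zeros_like(m); mm[box[1]:box[3],box[0]:box[2]]=m[box[1]:box[3],box[0]:box[2]]
    if c=='top':
        n,l,st,ce=cv2.connectedComponentsWithStats(mm); i=1+np.argmax(st[1:,4]); ys,xs=np.where(l==i)
        P=np.array([ray('top',(x,y),.045)[:2] for x,y in zip(xs,ys)]); 
        print(len(xs),P.mean(0),cv2.minAreaRect((P*1000).astype(np.float32)))
        w,v=np.linalg.eigh(np.cov(P.T)); print(np.sqrt(w*12),np.arctan2(v[1,1],v[0,1]))
# predicted outlines
for yaw,cx,cy in[(-.37,.668,-.19)]:
  for c,b in(('top',(305,115)),('side',(200,135))):
    z=cv2.imread(f'pics/c_{c}.png')
    R=np.array([[np.cos(yaw),-np.sin(yaw)],[np.sin(yaw),np.cos(yaw)]])
    for zz in(0,.045):
        q=[proj(c,np.r_[[cx,cy]+R@np.array(k),zz]) for k in[(.035,.015),(.035,-.015),(-.035,-.015),(-.035,.015)]]
        q=((np.array(q)-b+.5)*12).astype(int); cv2.polylines(z,[q],True,(0,0,255) if zz else (255,0,0),1)
    cv2.imwrite(f'pics/co_{c}.png',z)
a=cv2.imread('pics/co_top.png');b=cv2.imread('pics/co_side.png'); h=max(a.shape[0],b.shape[0])
f=lambda z:cv2.copyMakeBorder(z,0,h-z.shape[0],0,0,cv2.BORDER_CONSTANT)
o=np.hstack([f(a),f(b)]); cv2.imwrite('pics/co.png',cv2.resize(o,None,fx=.75,fy=.75))
```

```text
267 [ 0.66915745 -0.19274629] ((669.4741821289062, -192.3204803466797), (29.179061889648438, 68.93323516845703), 70.08184814453125)
[0.03061135 0.0713765 ] 2.7959587746434806
```

View pics/co.png

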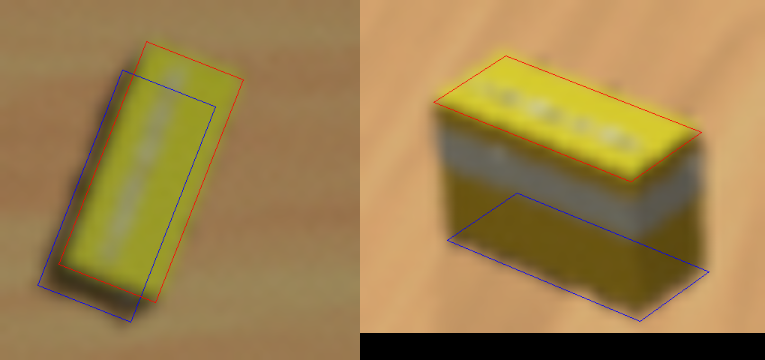

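The overlay at carton pose (0.668, -0.191), yaw -0.36 matches both pictures, so I'll carry on.

Emit:
apply_moves(
  plan="0.57 0.02 0.25 0 0.3 0 1; 0.56 0.02 0.27 0 0.3 0 1; 0.55 0.02 0.29 0 0.3 0 1; 0.54 0.02 0.31 0 0.3 0 1; 0.53 0.02 0.33 0 0.29 0 1",
)

```text
time_s: 16.0
eef_pos: [0.6234, -0.0751, 0.1174]
eef_rot: [0.439, -0.44, 0.554, -0.554]
wrist_force: [0.6, 0.4, 0.7]
opening: 0.999
```

Emit:
apply_moves(
  plan="0.52 0.03 0.34 0 0.3 0 1; 0.51 0.02 0.36 -0.01 0.29 0 1; 0.49 0.03 0.38 0 0.3 -0.01 1; 0.48 0.02 0.4 -0.01 0.2 0 1; 0 0.3 0 0 0 0 1",
)

```text
time_s: 16.5
eef_pos: [0.6689, -0.1957, 0.0997]
eef_rot: [-0.401, 0.402, -0.58, 0.584]
wrist_force: [0.5, -0.2, -0.2]
opening: 1.0
```

```bash
python3 p.py 1 "0.668 -0.191 0.022 -0.36 5"; python3 -c "
from h import *
save('side','s5')"
```

```text
now t 16.5 [ 0.6689 -0.1957  0.0997] yaw -0.363 tilt [ 0.004 -1.     0.004] open 1.0 F [ 0.5 -0.2 -0.2]
#end [0.0002 0.0001 0.0002]
-0.02 0.31 -0.01 -0.01 0 0.01 1; -0.02 0.31 -0.01 -0.01 -0.01 0.01 1; -0.02 0.31 -0.01 0 0 0 1; -0.01 0.31 -0.01 -0.01 -0.01 0.01 1; -0.02 0.31 -0.01 0 0 0 1
```

View pics/s5.png

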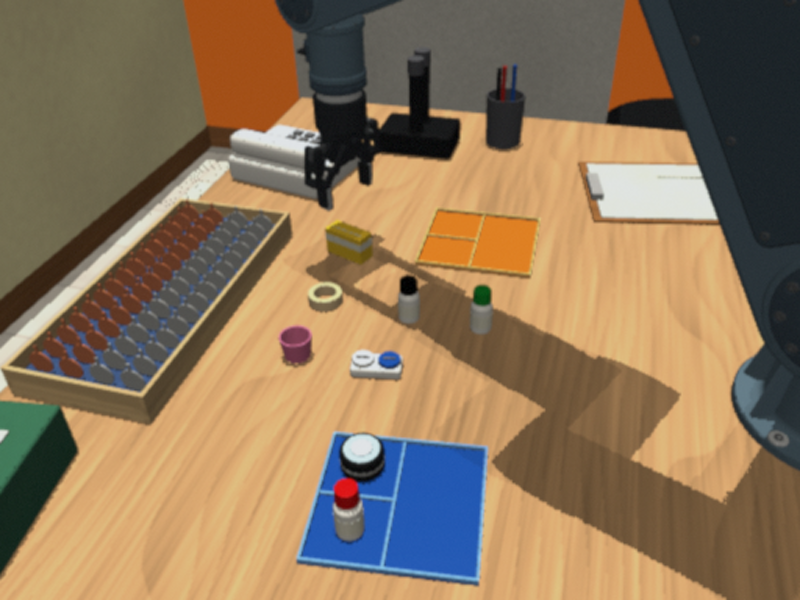

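The lens (362,455) and red bottle (348,510) sit in their pockets, and the gripper is over the carton (348,240).

Emit:
apply_moves(
  plan="0 0.2 0 -0.01 0 0.01 1; 0 0.25 0 -0.01 0 0.01 1; 0 0.25 0 0 0 0 1; 0 0.05 0 0 0 0 1; 0 0 0 0 0 0 1",
)

```text
time_s: 17.05
eef_pos: [0.6651, -0.1896, 0.057]
eef_rot: [0.401, -0.405, 0.584, -0.578]
wrist_force: [-0.1, 0.4, 0.0]
opening: 0.999
```

```bash
python3 p.py 1 "0.668 -0.191 0.022 -0.36 3"
```

```text
now t 17.05 [ 0.6651 -0.1896  0.057 ] yaw -0.358 tilt [-0.    -1.    -0.009] open 0.999 F [-0.1  0.4  0. ]
#end [ 0.     -0.0002  0.    ]
0 0.23 0.02 0.02 0 0 1; 0 0.24 0.02 0.03 0.01 0 1; 0.01 0.23 0.03 0.02 0 0 1; 0 0 0 0 0 0 1; 0 0 0 0 0 0 1
```

Emit:
apply_moves(
  plan="0 0.23 0.02 0.02 0 0 1; 0 0.24 0.02 0.02 0 0 1; 0 0.23 0.02 0.02 0 0 1; 0 0 0 0 0 0 1; 0 0 0 0 0 0 1",
)

```text
time_s: 17.55
eef_pos: [0.6679, -0.1913, 0.0223]
eef_rot: [0.403, -0.403, 0.582, -0.581]
wrist_force: [-1.0, 0.1, -0.4]
opening: 1.003
```

Emit:
apply_moves(
  plan="0 0 0 0 0 0 0; 0 0 0 0 0 0 0; 0 0 0 0 0 0 0; 0 0 0 0 0 0 0; 0 0 0 0 0 0 0",
)

```text
time_s: 18.05
eef_pos: [0.6689, -0.1917, 0.0238]
eef_rot: [-0.403, 0.402, -0.581, 0.582]
wrist_force: [1.4, -0.9, 7.4]
opening: 0.341
```

Emit:
apply_moves(
  plan="0 0 0 0 0 0 0; 0 0 0 0 0 0 0; 0 0 0 0 0 0 0; 0 0 0 0 0 0 0; 0 0 0 0 0 0 0",
)

```text
time_s: 18.55
eef_pos: [0.6688, -0.1917, 0.0238]
eef_rot: [-0.403, 0.402, -0.581, 0.582]
wrist_force: [0.4, -0.3, 4.6]
opening: 0.341
```

```bash
python3 p.py 0 "0.668 -0.191 0.14 -0.36 4" "0.42 0.2473 0.14 0.13 16" ; python3 -c "
from h import *
print(ctrl.get_obs()['q'])"
```

```text
now t 18.55 [ 0.6688 -0.1917  0.0238] yaw -0.359 tilt [ 0.    -1.     0.001] open 0.341 F [ 0.4 -0.3  4.6]
#end [-0.      0.0002 -0.0002]
#end [0.0002 0.0002 0.0002]
0 -0.58 0 0 0 0 0; 0 -0.58 -0.01 0 0 0 0; 0 -0.58 0 -0.01 0 0 0; -0.01 -0.58 -0.01 0 0.01 0 0; -0.4 0 -0.48 0 -0.26 0 0
-0.42 0 -0.47 0 -0.26 0 0; -0.43 0 -0.46 0 -0.25 0 0; -0.45 0 -0.44 0 -0.26 0 0; -0.46 0 -0.43 0 -0.25 0 0; -0.47 0 -0.42 0 -0.26 0 0
-0.49 0 -0.4 0 -0.25 0 0; -0.5 0 -0.39 0 -0.26 0 0; -0.51 0 -0.37 0 -0.25 0 0; -0.52 0 -0.35 0 -0.26 0 0; -0.53 0 -0.34 0 -0.25 0 0
-0.54 0 -0.32 0 -0.26 0 0; -0.55 0 -0.31 0 -0.25 0 0; -0.56 0 -0.29 0 -0.26 0 0; -0.56 0 -0.27 0 -0.25 0 0; -0.58 -0.01 -0.25 0 -0.26 0 0
[-4.49251973e-01  6.79679416e-01  1.39312387e+00  1.34532836e-04
  1.06746185e+00  1.48049863e+00]
```

Emit:
apply_moves(
  plan="0 -0.58 0 0 0 0 0; 0 -0.58 0 0 0 0 0; 0 -0.58 0 0 0 0 0; 0 -0.58 0 0 0 0 0; -0.4 0 -0.48 0 -0.26 0 0",
)

```text
time_s: 19.05
eef_pos: [0.6563, -0.1681, 0.1443]
eef_rot: [-0.413, 0.409, -0.572, 0.579]
wrist_force: [1.2, -0.4, 0.7]
opening: 0.342
```

Emit:
apply_moves(
  plan="-0.42 0 -0.47 0 -0.26 0 0; -0.43 0 -0.46 0 -0.25 0 0; -0.45 0 -0.44 0 -0.26 0 0; -0.46 0 -0.43 0 -0.25 0 0; -0.47 0 -0.42 0 -0.26 0 0",
)

```text
time_s: 19.55
eef_pos: [0.5737, -0.0262, 0.1383]
eef_rot: [0.455, -0.455, 0.542, -0.541]
wrist_force: [0.0, -0.3, 0.4]
opening: 0.341
```

Emit:
apply_moves(
  plan="-0.49 0 -0.4 0 -0.25 0 0; -0.5 0 -0.39 0 -0.26 0 0; -0.51 0 -0.37 0 -0.25 0 0; -0.52 0 -0.35 0 -0.26 0 0; -0.53 0 -0.34 0 -0.25 0 0",
)

```text
time_s: 20.05
eef_pos: [0.4962, 0.1109, 0.1385]
eef_rot: [0.495, -0.495, 0.505, -0.505]
wrist_force: [0.2, 0.3, -1.4]
opening: 0.344
```

Emit:
apply_moves(
  plan="-0.54 0 -0.32 0 -0.26 0 0; -0.55 0 -0.31 0 -0.25 0 0; -0.56 0 -0.29 0 -0.26 0 0; -0.56 0 -0.27 0 -0.25 0 0; -0.58 -0.01 -0.25 0 -0.26 0 0",
)

```text
time_s: 20.55
eef_pos: [0.4186, 0.2473, 0.1389]
eef_rot: [-0.532, 0.532, -0.466, 0.465]
wrist_force: [-0.1, -0.4, -0.5]
opening: 0.34
```

Emit:
apply_moves(
  plan="0 0.2 0 0 0 0 0; 0 0.4 0 0 0 0 0; 0 0.4 0 0 0 0 0; 0 0.2 0 0 0 0 0; 0 0 0 0 0 0 0",
)

```text
time_s: 21.05
eef_pos: [0.4187, 0.2456, 0.0777]
eef_rot: [-0.53, 0.533, -0.467, 0.465]
wrist_force: [0.8, -0.1, -0.3]
opening: 0.342
```

```bash
python3 p.py 0 "0.4186 0.2473 0.028 0.13 5";python3 -c "
from h import *
save('side','s6')"
```

```text
now t 21.05 [0.4187 0.2456 0.0777] yaw 0.131 tilt [ 0.001 -1.    -0.004] open 0.342 F [ 0.8 -0.1 -0.3]
#end [0.0002 0.0003 0.0002]
-0.01 0.2 0 0.01 0 0 0; -0.01 0.2 0 0.01 0 0 0; -0.01 0.2 0 0 0 0 0; 0 0.2 0 0.01 0 0 0; -0.01 0.19 0.01 0 0.01 0.01 0
```

View pics/s6.png

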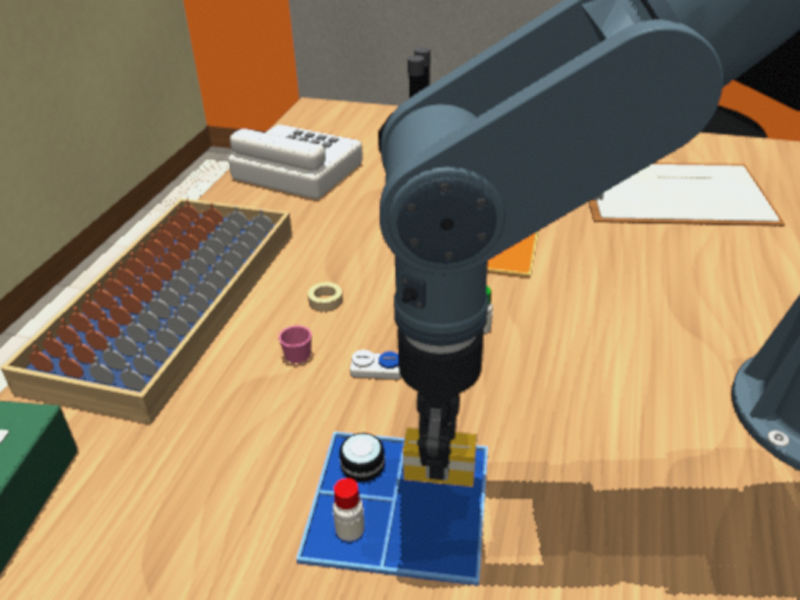

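The carton is held level over the long pocket (440,460). I'll lower it.

Emit:
apply_moves(
  plan="0 0.2 0 0.01 0 0 0; 0 0.25 0 0 0 0 0; 0 0.25 0 0.01 0 0 0; 0 0.2 0 0 0 0 0; 0 0.06 0 0 0 0 0",
)

```text
time_s: 21.6
eef_pos: [0.419, 0.2462, 0.0299]
eef_rot: [-0.532, 0.532, -0.466, 0.466]
wrist_force: [-0.8, 0.7, 0.1]
opening: 0.347
```

Emit:
apply_moves(
  plan="0 0.04 0 0 0 0 0; 0 0 0 0 0 0 0; 0 0 0 0 0 0 0; 0 0 0 0 0 0 0; 0 0 0 0 0 0 0",
)

```text
time_s: 22.1
eef_pos: [0.4204, 0.2467, 0.03]
eef_rot: [0.533, -0.531, 0.465, -0.467]
wrist_force: [-0.9, -0.9, -0.8]
opening: 0.345
```

Emit:
apply_moves(
  plan="0 0.04 -0.02 0 0 0 0; 0 0.02 0 0 0 0 0; 0 0.01 0 0 0 0 0; 0 0 0 0 0 0 0; 0 0 0 0 0 0 0",
)

```text
time_s: 22.6
eef_pos: [0.4191, 0.2464, 0.0267]
eef_rot: [0.532, -0.531, 0.465, -0.467]
wrist_force: [-3.7, -1.8, 9.4]
opening: 0.34
```

Emit:
apply_moves(
  plan="0 0 0 0 0 0 0.7; 0 0 0 0 0 0 0.7; 0 0 0 0 0 0 0.7; 0 0 0 0 0 0 0.7; 0 0 0 0 0 0 0.7",
)

```text
time_s: 23.1
eef_pos: [0.4191, 0.2464, 0.026]
eef_rot: [0.532, -0.531, 0.465, -0.467]
wrist_force: [0.1, -0.3, 0.1]
opening: 0.698
```

Emit:
apply_moves(
  plan="0 -0.1 0 0 0 0 0.7; 0 -0.3 0 0 0 0 0.7; 0 -0.6 0 0 0 0 1; 0 -0.6 0 0 0 0 1; 0 -0.2 0 0 0 0 1",
)

```text
time_s: 23.6
eef_pos: [0.4208, 0.2471, 0.1194]
eef_rot: [0.534, -0.53, 0.464, -0.468]
wrist_force: [0.6, 0.3, -0.2]
opening: 0.998
```

```bash
python3 p.py 1 "0.432 -0.0573 0.12 0.045 13" "0.432 -0.0573 0.12 0.045 2"
```

```text
now t 23.6 [0.4208 0.2471 0.1194] yaw 0.132 tilt [-0.001 -1.     0.008] open 0.998 F [ 0.6  0.3 -0.2]
#end [0.0002 0.     0.    ]
#end [0.0002 0.     0.    ]
0.47 0 -0.04 -0.01 0.06 0 1; 0.47 0 -0.04 0 0.06 0 1; 0.47 0 -0.04 -0.01 0.05 0 1; 0.47 0 -0.04 0 0.06 0 1; 0.47 0 -0.03 -0.01 0.05 0 1
0.47 0 -0.03 0 0.06 0 1; 0.47 0 -0.03 -0.01 0.05 0 1; 0.46 0 -0.02 0 0.06 0 1; 0.47 0 -0.02 -0.01 0.05 0 1; 0.46 0 -0.02 0 0.06 0 1
0.47 -0.01 -0.01 -0.01 0.05 0 1; 0.47 0 -0.01 0 0.06 0 1; 0.46 -0.01 0 -0.01 0.05 -0.01 1; 0 0 0 0 0 0 1; 0 0 0 0 0 0 1
```

Emit:
apply_moves(
  plan="0.47 0 -0.04 -0.01 0.06 0 1; 0.47 0 -0.04 0 0.06 0 1; 0.47 0 -0.04 -0.01 0.05 0 1; 0.47 0 -0.04 0 0.06 0 1; 0.47 0 -0.03 0 0.05 0 1",
)

```text
time_s: 24.1
eef_pos: [0.4229, 0.1277, 0.1158]
eef_rot: [-0.524, 0.524, -0.475, 0.475]
wrist_force: [0.9, -0.4, 0.2]
opening: 1.001
```

Emit:
apply_moves(
  plan="0.47 0 -0.03 0 0.06 0 1; 0.47 0 -0.03 0 0.05 0 1; 0.46 0 -0.02 0 0.06 0 1; 0.47 0 -0.02 0 0.05 0 1; 0.46 0 -0.02 0 0.06 0 1",
)

```text
time_s: 24.6
eef_pos: [0.4268, 0.0111, 0.1158]
eef_rot: [-0.516, 0.516, -0.484, 0.484]
wrist_force: [0.6, -0.4, 0.4]
opening: 1.0
```

Emit:
apply_moves(
  plan="0.47 -0.01 -0.01 0 0.05 0 1; 0.47 0 -0.01 0 0.06 0 1; 0.46 -0.01 0 0 0.05 0 1; 0 0 0 0 0 0 1; 0 0 0 0 0 0 1",
)

```text
time_s: 25.1
eef_pos: [0.4299, -0.0579, 0.1168]
eef_rot: [0.511, -0.511, 0.489, -0.489]
wrist_force: [0.6, 0.4, -0.6]
opening: 1.002
```

```bash
python3 p.py 1 "0.432 -0.0573 0.022 0.045 9";python3 -c "
from h import *
save('side','s7')"
```

```text
now t 25.1 [ 0.4299 -0.0579  0.1168] yaw 0.044 tilt [-0.001 -1.    -0.   ] open 1.002 F [ 0.6  0.4 -0.6]
#end [-0.0002  0.0001 -0.0002]
0 0.21 0 0 0 0 1; 0 0.21 0.01 0 0 0 1; 0 0.21 0 0 0 0 1; 0 0.21 0.01 0 0 0 1; 0 0.21 0 0 0 0 1
0 0.21 0.01 0 0 0 1; 0 0.21 0 0 0 0 1; 0 0.21 0.01 0 0 0 1; -0.01 0.22 0 0 -0.01 -0.01 1; 0 0 0 0 0 0 1
```

View pics/s7.png

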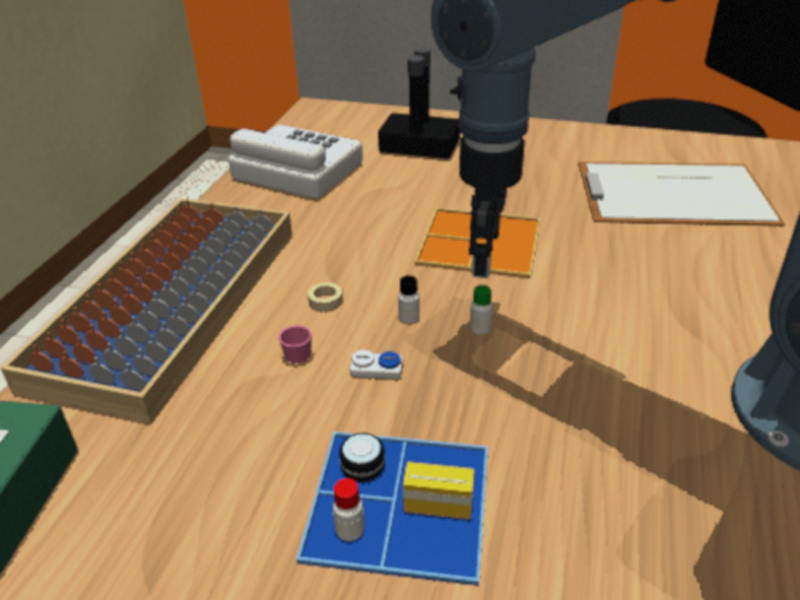

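The blue tray is complete: carton (438,490), lens and red bottle all upright inside their pockets. Next is the green bottle (482,310).

Emit:
apply_moves(
  plan="0 0.25 0 0 0 0 1; 0 0.3 0.02 0 0 0 1; 0 0.3 0.01 0 0 0 1; 0 0.3 0 0 0 0 1; 0 0.3 0 0 0 0 1",
)

```text
time_s: 25.65
eef_pos: [0.4315, -0.0566, 0.0439]
eef_rot: [0.512, -0.512, 0.488, -0.488]
wrist_force: [0.0, 0.2, 0.3]
opening: 0.996
```

Emit:
apply_moves(
  plan="0 0.25 0 0 0 0 1; 0 0.15 0 0 0 0 1; 0 0.05 0 0 0 0 1; 0 0 0 0 0 0 1; 0 0 0 0 0 0 1",
)

```text
time_s: 26.15
eef_pos: [0.4322, -0.0578, 0.0226]
eef_rot: [0.511, -0.511, 0.488, -0.489]
wrist_force: [0.2, -0.2, -0.7]
opening: 1.007
```

Emit:
apply_moves(
  plan="0 0 0 0 0 0 0; 0 0 0 0 0 0 0; 0 0 0 0 0 0 0; 0 0 0 0 0 0 0; 0 0 0 0 0 0 0",
)

```text
time_s: 26.65
eef_pos: [0.432, -0.058, 0.0225]
eef_rot: [0.511, -0.511, 0.488, -0.489]
wrist_force: [-1.3, 0.7, 5.2]
opening: 0.327
```

Emit:
apply_moves(
  plan="0 0 0 0 0 0 0; 0 0 0 0 0 0 0; 0 0 0 0 0 0 0; 0 0 0 0 0 0 0; 0 0 0 0 0 0 0",
)

```text
time_s: 27.15
eef_pos: [0.432, -0.058, 0.0225]
eef_rot: [0.511, -0.511, 0.488, -0.489]
wrist_force: [-1.9, -0.7, 5.1]
opening: 0.331
```

```bash
python3 - <<'E'
import numpy as np
c,s=np.cos(.045),np.sin(.045)
for p in [(.0465,.0415),(.0465,-.0415),(-.0415,0)]: print(.473+c*p[0]-s*p[1],-.273+s*p[0]+c*p[1])
E
python3 p.py 0 "0.432 -0.0573 0.11 0.045 4" "0.5176 -0.2294 0.11 0.045 9" "0.5176 -0.2294 0.11 0.045 2"
```

```text
0.5175860569118618 -0.22945021780706334
0.5213197964769876 -0.3123661944874343
0.43154201165981454 -0.2748668697825629
now t 27.15 [ 0.432  -0.058   0.0225] yaw 0.045 tilt [ 0.    -1.     0.001] open 0.331 F [-1.9 -0.7  5.1]
#end [-0.     -0.0002  0.    ]
#end [0.0002 0.0001 0.    ]
#end [0.0002 0.0001 0.    ]
0 -0.44 0 0 0 0 0; 0 -0.44 0 0 0 0 0; -0.01 -0.43 0 0 0 0 0; 0 -0.44 0 -0.01 0 0 0; 0.39 0 0.17 0 0 0 0
0.39 0 0.17 0 0 0 0; 0.39 0 0.17 0 0 0 0; 0.39 0 0.17 0 0 0 0; 0.39 0 0.18 0 0 0 0; 0.39 0 0.17 0 0 0 0
0.39 0 0.18 0 0 0 0; 0.39 0 0.17 0 0 0 0; 0.39 0 0.18 0 0 0 0; 0 0 0 0 0 0 0; 0 0 0 0 0 0 0
```

Emit:
apply_moves(
  plan="0 -0.44 0 0 0 0 0; 0 -0.44 0 0 0 0 0; 0 -0.43 0 0 0 0 0; 0 -0.44 0 0 0 0 0; 0.39 0 0.17 0 0 0 0",
)

```text
time_s: 27.65
eef_pos: [0.4421, -0.0764, 0.1121]
eef_rot: [0.512, -0.511, 0.487, -0.489]
wrist_force: [0.2, -0.7, -0.3]
opening: 0.333
```

Emit:
apply_moves(
  plan="0.39 0 0.17 0 0 0 0; 0.39 0 0.17 0 0 0 0; 0.39 0 0.17 0 0 0 0; 0.39 0 0.18 0 0 0 0; 0.39 0 0.17 0 0 0 0",
)

```text
time_s: 28.15
eef_pos: [0.4887, -0.1732, 0.1095]
eef_rot: [0.511, -0.511, 0.489, -0.489]
wrist_force: [0.2, 0.8, -1.1]
opening: 0.327
```

Emit:
apply_moves(
  plan="0.39 0 0.18 0 0 0 0; 0.39 0 0.17 0 0 0 0; 0.39 0 0.18 0 0 0 0; 0 0.1 0 0 0 0 0; 0 0.1 0 0 0 0 0",
)

```text
time_s: 28.65
eef_pos: [0.5172, -0.2294, 0.0989]
eef_rot: [0.511, -0.511, 0.489, -0.488]
wrist_force: [-0.1, -0.1, 0.1]
opening: 0.327
```

```bash
python3 p.py 0 "0.5176 -0.2294 0.027 0.045 9";python3 -c "
from h import *
save('side','s8')"
```

```text
now t 28.65 [ 0.5172 -0.2294  0.0989] yaw 0.045 tilt [-0.001 -1.    -0.   ] open 0.327 F [-0.1 -0.1  0.1]
#end [ 0.0001  0.0001 -0.0001]
0 0.16 0 0 0 0 0; 0 0.16 0 0 0 0 0; 0 0.16 0 0 0 0 0; 0 0.16 0 0 0 0 0; 0 0.16 0 0 0 0 0
0 0.16 0 0 0 0 0; 0 0.16 0 0 0 0 0; 0 0.16 0 0 0 0 0; 0 0.16 0.01 0 0 -0.01 0; 0 0 0 0 0 0 0
```

View pics/s8.png

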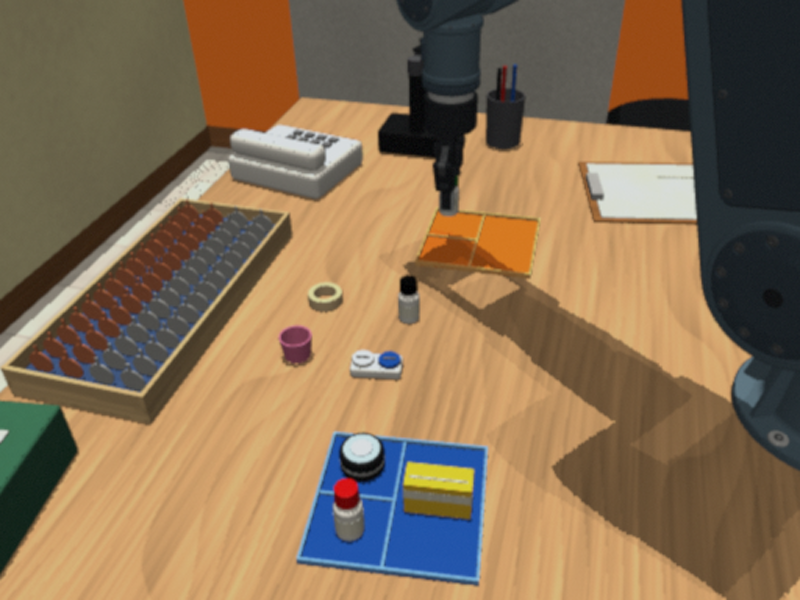

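The green bottle is held over the orange tray (448,200). I'll lower it.

Emit:
apply_moves(
  plan="0 0.2 0 0 0 0 0; 0 0.3 0 0 0 0 0; 0 0.3 0.01 0 0 0 0; 0 0.3 0 0 0 0 0; 0 0.2 0 0 0 0 0",
)

```text
time_s: 29.2
eef_pos: [0.5172, -0.2288, 0.0323]
eef_rot: [-0.511, 0.511, -0.489, 0.488]
wrist_force: [-0.1, 0.5, 0.1]
opening: 0.328
```

Emit:
apply_moves(
  plan="0 0.06 0 0 0 0 0; 0 0.04 0 0 0 0 0; 0 0.02 0 0 0 0 0; 0 0 0 0 0 0 0; 0 0 0 0 0 0 0",
)

```text
time_s: 29.7
eef_pos: [0.5186, -0.2299, 0.0292]
eef_rot: [0.511, -0.511, 0.488, -0.489]
wrist_force: [0.3, 0.7, -0.6]
opening: 0.332
```

Emit:
apply_moves(
  plan="0 0.04 0 0 0 0 0; 0 0.03 0 0 0 0 0; 0 0 0 0 0 0 0; 0 0 0 0 0 0 0; 0 0 0 0 0 0 0",
)

```text
time_s: 30.2
eef_pos: [0.5184, -0.2298, 0.0256]
eef_rot: [0.511, -0.511, 0.488, -0.489]
wrist_force: [-1.1, 0.8, 6.2]
opening: 0.332
```

Contact at 6 N. I'll release it, then refine the case pose while moving.

Emit:
apply_moves(
  plan="0 0 0 0 0 0 0.7; 0 0 0 0 0 0 0.7; 0 0 0 0 0 0 0.7; 0 0 0 0 0 0 0.7; 0 0 0 0 0 0 0.7",
)

```text
time_s: 30.7
eef_pos: [0.5181, -0.2296, 0.025]
eef_rot: [0.511, -0.511, 0.489, -0.489]
wrist_force: [0.2, -0.5, -0.4]
opening: 0.704
```

Emit:
apply_moves(
  plan="0 -0.1 0 0 0 0 0.7; 0 -0.3 0 0 0 0 0.7; 0 -0.6 0 0 0 0 1; 0 -0.6 0 0 0 0 1; 0 -0.3 0 0 0 0 1",
)

```text
time_s: 31.2
eef_pos: [0.5197, -0.2307, 0.1242]
eef_rot: [0.512, -0.511, 0.487, -0.49]
wrist_force: [1.0, 0.4, -0.2]
opening: 1.001
```

```bash
python3 - <<'E'
from h import *
a={}
cx,cy,yaw=.545,.0596,.16
for c,b in(('top',(210,160)),('side',(215,215))):
    im=cv2.imread(f'pics/raw_{c}.png'); z=cv2.resize(im[b[1]:b[1]+45,b[0]:b[0]+55],None,fx=7,fy=7,interpolation=cv2.INTER_CUBIC)
    z0=z.copy()
    R=np.array([[np.cos(yaw),-np.sin(yaw)],[np.sin(yaw),np.cos(yaw)]])
    for zz in(0,.016):
        q=[proj(c,np.r_[[cx,cy]+R@np.array(k),zz]) for k in[(.033,.017),(.033,-.017),(-.033,-.017),(-.033,.017)]]
        q=((np.array(q)-b+.5)*7).astype(int); cv2.polylines(z,[q],True,(0,0,255) if zz else (0,255,0),1)
    a[c]=np.vstack([z,z0])
cv2.imwrite('pics/case.png',np.hstack([a['top'],a['side']])[:600])
E
python3 p.py 1 "0.545 0.0596 0.10 0.16 14" "0.545 0.0596 0.09 0.16 1"
```

```text
now t 31.2 [ 0.5197 -0.2307  0.1242] yaw 0.045 tilt [ 0.003 -1.     0.005] open 1.001 F [ 1.   0.4 -0.2]
#end [ 0.0001 -0.0002  0.0001]
#end [ 0.0001 -0.0002  0.0001]
-0.41 0.03 0.05 0 -0.07 0 1; -0.41 0.03 0.06 0 -0.07 0 1; -0.41 0.03 0.06 0 -0.07 0 1; -0.41 0.03 0.07 0 -0.07 0 1; -0.41 0.03 0.07 0 -0.07 0 1
-0.41 0.04 0.07 0 -0.07 0 1; -0.41 0.03 0.08 0 -0.07 0 1; -0.41 0.04 0.08 -0.01 -0.07 0 1; -0.41 0.03 0.08 0 -0.07 0.01 1; -0.41 0.04 0.09 -0.01 -0.06 0 1
-0.41 0.03 0.09 0 -0.07 0.01 1; -0.41 0.04 0.09 -0.01 -0.06 0 1; -0.4 0.04 0.09 0 -0.07 0.01 1; -0.4 0.03 0.1 -0.01 -0.06 0 1; 0 0.2 0 0 0 0 1
```

View pics/case.png

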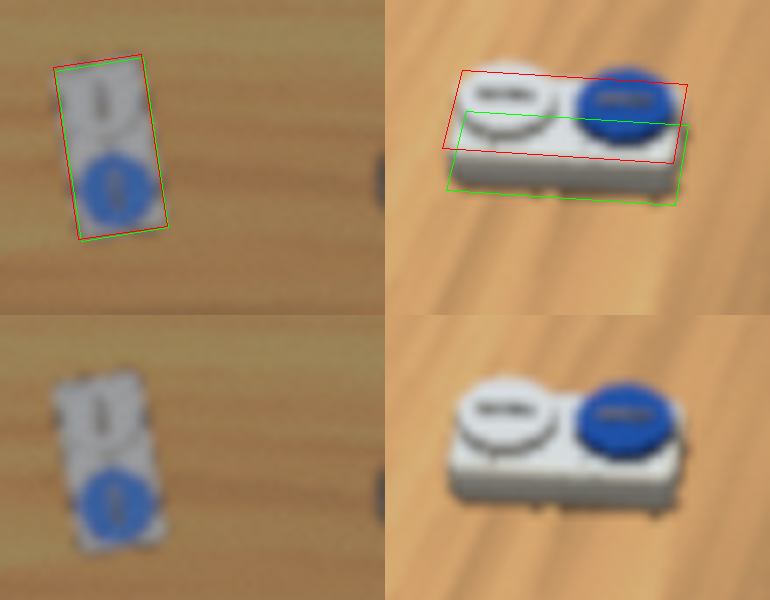

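The case outline at (0.545, 0.060), yaw 0.16 fits both views. I'll move over it.

Emit:
apply_moves(
  plan="-0.41 0.03 0.05 0 -0.07 0 1; -0.41 0.03 0.06 0 -0.07 0 1; -0.41 0.03 0.06 0 -0.07 0 1; -0.41 0.03 0.07 0 -0.07 0 1; -0.41 0.03 0.07 0 -0.07 0 1",
)

```text
time_s: 31.7
eef_pos: [0.5272, -0.1255, 0.113]
eef_rot: [0.522, -0.521, 0.477, -0.478]
wrist_force: [-0.1, 0.8, 0.1]
opening: 0.999
```

Emit:
apply_moves(
  plan="-0.41 0.04 0.07 0 -0.07 0 1; -0.41 0.03 0.08 0 -0.07 0 1; -0.41 0.04 0.08 0 -0.07 0 1; -0.41 0.03 0.08 0 -0.07 0 1; -0.41 0.04 0.09 0 -0.06 0 1",
)

```text
time_s: 32.2
eef_pos: [0.5365, -0.0215, 0.104]
eef_rot: [0.531, -0.531, 0.467, -0.467]
wrist_force: [-1.2, 0.5, -0.2]
opening: 1.002
```

Emit:
apply_moves(
  plan="-0.41 0.03 0.09 0 -0.07 0 1; -0.41 0.04 0.09 0 -0.06 0 1; -0.4 0.04 0.09 0 -0.07 0 1; -0.4 0.03 0.1 0 -0.06 0 1; 0 0.2 0 0 0 0 1",
)

```text
time_s: 32.7
eef_pos: [0.5444, 0.0625, 0.0878]
eef_rot: [0.54, -0.538, 0.457, -0.459]
wrist_force: [-0.6, 0.0, 0.1]
opening: 1.002
```

Emit:
apply_moves(
  plan="0 0.3 0 0 0 0 1; 0 0.3 0 0 0 0 1; 0 0.3 0 0 0 0 1; 0 0.1 0 0 0 0 1; 0 0 0 0 0 0 1",
)

```text
time_s: 33.2
eef_pos: [0.5424, 0.0601, 0.035]
eef_rot: [-0.538, 0.539, -0.46, 0.458]
wrist_force: [0.4, -0.3, 0.1]
opening: 0.998
```

```bash
python3 p.py 1 "0.545 0.0596 0.015 0.16 3";python3 -c "
from h import *
save('side','s9')"
```

```text
now t 33.2 [0.5424 0.0601 0.035 ] yaw 0.159 tilt [-0.001 -1.    -0.003] open 0.998 F [ 0.4 -0.3  0.1]
#end [ 0.     -0.0001  0.    ]
0.01 0.13 0.02 0.01 0 0 1; 0 0.14 0.02 0.01 -0.01 0 1; 0.01 0.13 0.01 0 0 -0.01 1; 0 0 0 0 0 0 1; 0 0 0 0 0 0 1
```

View pics/s9.png

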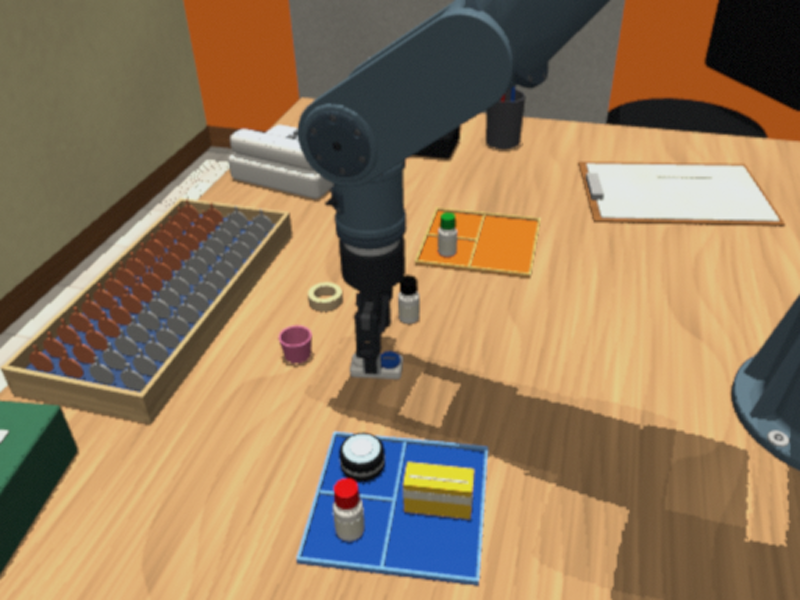

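The green bottle stands in its pocket (447,235), and the gripper straddles the case (375,360).

Emit:
apply_moves(
  plan="0 0.13 0.01 0 0 0 1; 0 0.14 0.01 0.01 0 0 1; 0 0.12 0.01 0 0 0 1; 0 0 0 0 0 0 1; 0 0 0 0 0 0 1",
)

```text
time_s: 33.75
eef_pos: [0.5449, 0.0608, 0.0169]
eef_rot: [0.539, -0.538, 0.458, -0.459]
wrist_force: [-0.7, 0.3, 0.5]
opening: 1.003
```

Emit:
apply_moves(
  plan="0 0 0 0 0 0 0; 0 0 0 0 0 0 0; 0 0 0 0 0 0 0; 0 0 0 0 0 0 0; 0 0 0 0 0 0 0",
)

```text
time_s: 34.25
eef_pos: [0.5455, 0.0607, 0.0176]
eef_rot: [0.539, -0.538, 0.458, -0.459]
wrist_force: [0.3, 0.1, 3.9]
opening: 0.376
```

Emit:
apply_moves(
  plan="0 0 0 0 0 0 0; 0 0 0 0 0 0 0; 0 0 0 0 0 0 0; 0 0 0 0 0 0 0; 0 0 0 0 0 0 0",
)

```text
time_s: 34.75
eef_pos: [0.5455, 0.0607, 0.0176]
eef_rot: [0.539, -0.538, 0.458, -0.459]
wrist_force: [0.5, -0.0, 5.3]
opening: 0.373
```

```bash
python3 p.py 0 "0.545 0.0596 0.12 0.16 4" "0.4315 -0.2749 0.12 0.045 14" "0.4315 -0.2749 0.09 0.045 2"
```

```text
now t 34.75 [0.5455 0.0607 0.0176] yaw 0.159 tilt [ 0.    -1.     0.003] open 0.373 F [ 0.5 -0.   5.3]
#end [0.     0.     0.0001]
#end [0.     0.     0.0002]
#end [0.     0.     0.0002]
0.01 -0.51 0 -0.01 0 0 0; 0 -0.51 0 0 0 0 0; 0.01 -0.51 -0.01 -0.01 0 0 0; 0 -0.52 0 0 0 0 0; 0.45 0 -0.24 0 0.07 0 0
0.45 0 -0.23 0 0.07 0 0; 0.45 0 -0.23 0 0.07 0 0; 0.45 0 -0.22 0 0.07 0 0; 0.45 0 -0.22 0 0.07 0 0; 0.46 0 -0.22 0 0.07 0 0
0.46 0 -0.21 0 0.07 0 0; 0.46 0 -0.21 0 0.07 0 0; 0.46 0 -0.21 0 0.07 0 0; 0.46 0 -0.2 0 0.06 0 0; 0.46 0 -0.2 0 0.07 0 0
0.47 0 -0.19 0 0.06 0 0; 0.46 0 -0.19 0 0.07 0 0; 0.47 0 -0.19 0 0.06 0 0; 0 0.3 0 0 0 0 0; 0 0.3 0 0 0 0 0
```

Emit:
apply_moves(
  plan="0 -0.51 0 -0.01 0 0 0; 0 -0.51 0 0 0 0 0; 0 -0.51 0 -0.01 0 0 0; 0 -0.52 0 0 0 0 0; 0.45 0 -0.24 0 0.07 0 0",
)

```text
time_s: 35.25
eef_pos: [0.5395, 0.0378, 0.1233]
eef_rot: [0.538, -0.536, 0.458, -0.462]
wrist_force: [0.6, -0.4, 0.4]
opening: 0.373
```

Emit:
apply_moves(
  plan="0.45 0 -0.23 0 0.07 0 0; 0.45 0 -0.23 0 0.07 0 0; 0.45 0 -0.22 0 0.07 0 0; 0.45 0 -0.22 0 0.07 0 0; 0.46 0 -0.22 0 0.07 0 0",
)

```text
time_s: 35.75
eef_pos: [0.4954, -0.0835, 0.1192]
eef_rot: [-0.526, 0.527, -0.473, 0.472]
wrist_force: [0.9, -0.2, -0.5]
opening: 0.377
```

Emit:
apply_moves(
  plan="0.46 0 -0.21 0 0.07 0 0; 0.46 0 -0.21 0 0.07 0 0; 0.46 0 -0.21 0 0.07 0 0; 0.46 0 -0.2 0 0.06 0 0; 0.46 0 -0.2 0 0.07 0 0",
)

```text
time_s: 36.25
eef_pos: [0.4548, -0.2027, 0.1192]
eef_rot: [-0.516, 0.517, -0.483, 0.482]
wrist_force: [-0.3, 0.4, 0.1]
opening: 0.378
```

Emit:
apply_moves(
  plan="0.47 0 -0.19 0 0.06 0 0; 0.46 0 -0.19 0 0.07 0 0; 0.47 0 -0.19 0 0.06 0 0; 0 0.3 0 0 0 0 0; 0 0.3 0 0 0 0 0",
)

```text
time_s: 36.75
eef_pos: [0.431, -0.2746, 0.0894]
eef_rot: [-0.511, 0.511, -0.489, 0.489]
wrist_force: [-0.6, 0.7, 0.2]
opening: 0.376
```

Emit:
apply_moves(
  plan="0 0.3 0 0 0 0 0; 0 0.2 0 0 0 0 0; 0 0 0 0 0 0 0; 0 0 0 0 0 0 0; 0 0 0 0 0 0 0",
)

```text
time_s: 37.25
eef_pos: [0.4318, -0.2741, 0.0655]
eef_rot: [-0.511, 0.512, -0.488, 0.489]
wrist_force: [-0.1, -0.3, -0.4]
opening: 0.379
```

```bash
python3 p.py 0 "0.4315 -0.2749 0.022 0.045 5";python3 -c "
from h import *
save('side','s10')"
```

```text
now t 37.25 [ 0.4318 -0.2741  0.0655] yaw 0.046 tilt [ 0.001 -1.    -0.   ] open 0.379 F [-0.1 -0.3 -0.4]
#end [-0.0001 -0.0002 -0.    ]
0 0.17 0 0 0 0 0; 0 0.17 0 0 0 0 0; 0.01 0.18 0 0 0 0 0; 0 0.17 0 0 0 0 0; 0.01 0.18 -0.01 0 0 0.01 0
```

View pics/s10.png

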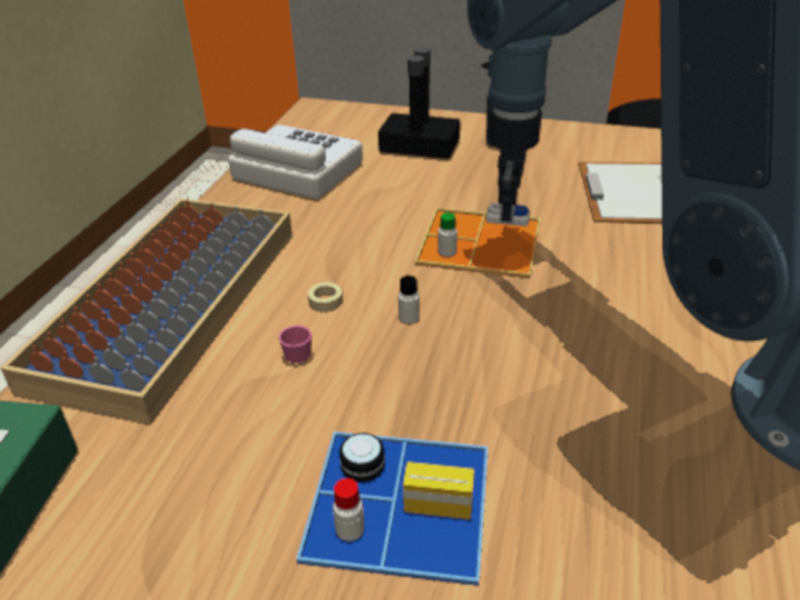

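The case is held level over the orange long pocket (508,215). I'll lower it.

Emit:
apply_moves(
  plan="0 0.17 0 0 0 0 0; 0 0.22 0 0 0 0 0; 0 0.22 0 0 0 0 0; 0 0.17 0 0 0 0 0; 0 0.03 0 0 0 0 0",
)

```text
time_s: 37.8
eef_pos: [0.4304, -0.2728, 0.0224]
eef_rot: [-0.511, 0.511, -0.49, 0.487]
wrist_force: [-0.5, 0.2, -0.4]
opening: 0.377
```

Emit:
apply_moves(
  plan="0 0.04 0 0 0 0 0; 0 0.01 0 0 0 0 0; 0 0 0 0 0 0 0; 0 0 0 0 0 0 0; 0 0 0 0 0 0 0",
)

```text
time_s: 38.3
eef_pos: [0.4315, -0.274, 0.0221]
eef_rot: [-0.511, 0.512, -0.488, 0.489]
wrist_force: [0.3, 0.7, -0.2]
opening: 0.378
```

Emit:
apply_moves(
  plan="0 0.03 0 0 0 0 0; 0 0.02 0 0 0 0 0; 0 0 0 0 0 0 0; 0 0 0 0 0 0 0; 0 0 0 0 0 0 0",
)

```text
time_s: 38.8
eef_pos: [0.4316, -0.274, 0.0206]
eef_rot: [-0.511, 0.512, -0.488, 0.488]
wrist_force: [-3.1, 2.2, 13.5]
opening: 0.377
```

Firm contact on the floor. I'll release and retreat.

Emit:
apply_moves(
  plan="0 0 0 0 0 0 0.75; 0 0 0 0 0 0 0.75; 0 0 0 0 0 0 0.75; 0 0 0 0 0 0 0.75; 0 0 0 0 0 0 0.75",
)

```text
time_s: 39.3
eef_pos: [0.4313, -0.2737, 0.0191]
eef_rot: [-0.511, 0.511, -0.489, 0.488]
wrist_force: [0.2, 0.1, 0.3]
opening: 0.749
```

Emit:
apply_moves(
  plan="0 -0.1 0 0 0 0 0.75; 0 -0.3 0 0 0 0 0.75; 0 -0.6 0 0 0 0 0.75; 0 -0.8 0 0 0 0 1; 0 -0.8 0 0 0 0 1",
)

```text
time_s: 39.8
eef_pos: [0.431, -0.2733, 0.1506]
eef_rot: [-0.511, 0.511, -0.489, 0.488]
wrist_force: [1.1, -0.5, 0.3]
opening: 1.001
```

Emit:
apply_moves(
  plan="0 -0.4 -0.3 0 0 0 1; 0.5 0 -0.8 0 0 0 1; 0.6 0 -0.8 0 0 0 1; 0.6 0 -0.8 0 0 0 1; 0.6 0 -0.4 0 0 0 1",
)

```text
time_s: 40.3
eef_pos: [0.2794, -0.3964, 0.17]
eef_rot: [-0.511, 0.511, -0.489, 0.489]
wrist_force: [0.2, -0.0, -0.4]
opening: 1.0
```

Emit:
apply_moves(
  plan="0.6 0 -0.4 0 0 0 1; 0.6 0 0 0 0 0 1; 0 0 0 0 0 0 1; 0 0 0 0 0 0 1; 0 0 0 0 0 0 1",
)

```text
time_s: 40.8
eef_pos: [0.2648, -0.4553, 0.1692]
eef_rot: [0.511, -0.511, 0.489, -0.488]
wrist_force: [0.7, 0.9, 1.1]
opening: 0.996
```

Run:
```python
from h import *
im=save('side','s11'); it=save('top','t11')
cv2.imwrite('pics/raw_side_end.png',im[:,:,::-1]);cv2.imwrite('pics/raw_top_end.png',it[:,:,::-1])
z=[]
a=cv2.resize(im[125:185,255:365,::-1],None,fx=7,fy=7,interpolation=cv2.INTER_CUBIC)
b=cv2.resize(it[110:260,110:400,::-1],None,fx=2.65,fy=2.65,interpolation=cv2.INTER_CUBIC)
cv2.imwrite('pics/e1.png',a);cv2.imwrite('pics/e2.png',b)
print(ctrl.get_obs()['eef_pos'],ctrl.get_obs()['time_s'])
```

```text
[ 0.2649882  -0.45531765  0.1693933 ] 40.9
```

View pics/s11.png

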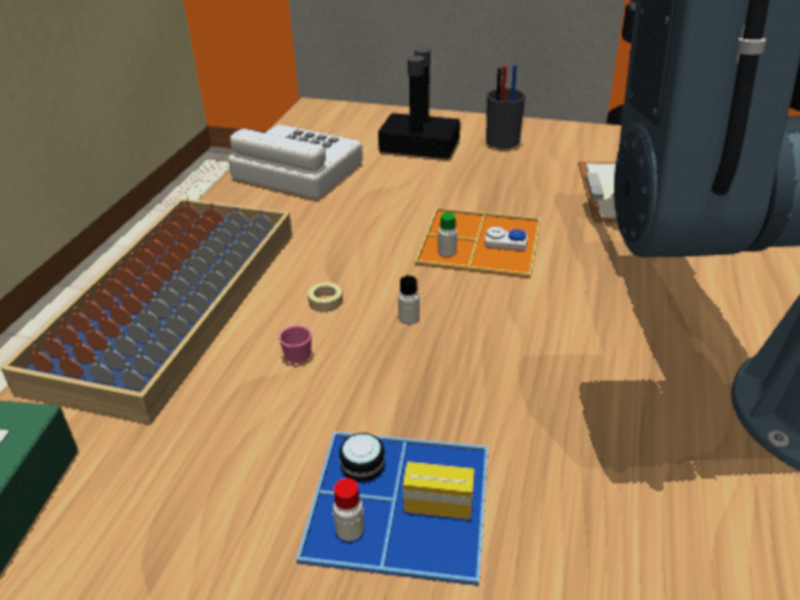

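View pics/e1.png

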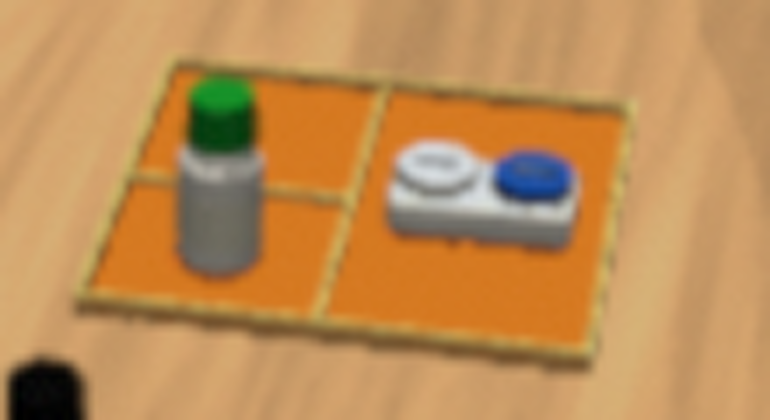

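View pics/e2.png

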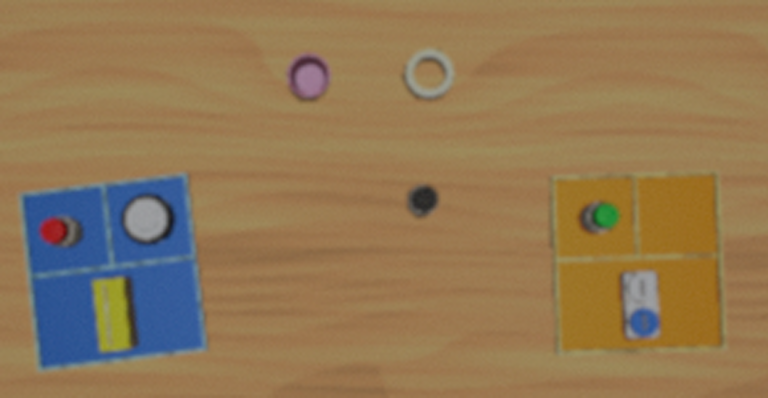

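Both views show all five items inside their pockets and upright. The black-capped bottle, tape and cup haven't moved, and the arm is clear. I'll hand in.

```bash
python3 -c "
from bench import ctrl
print(ctrl.hand_in())"
```

```text
the job is handed in; nothing more can be done
None
```

Both kits are made up and the job was handed in at about 41 s of the 136 s allowed.

- **Blue tray:** I placed the red-capped bottle and the lens in the two square pockets and the yellow carton in the long pocket.
- **Orange tray:** I then placed the green-capped bottle in a square pocket and the twin lens case in the long pocket.

The last top and side pictures show all five items inside their pockets, the right way up. The black-capped bottle, tape roll and eye cup are where they were, and the gripper was well clear. Wrist force read 13.5 N at most (read at the end of each move), as the case touched the tray floor.

No final check failed. Two early readings disagreed:

- **Network positions:** the network's positions from the two cameras differed by up to about 17 mm in y. I used positions worked out from the images instead, which agreed to about 3 mm for most things.
- **Carton:** my first estimates from the two cameras differed by about 6 mm in position and 0.15 rad in yaw. Overlaying the top-view pose on both images settled it.

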